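Set up the drying rack and load it with edging strips

ROBOT

A 6-joint arm with a two-finger parallel gripper is mounted at the origin on the work surface; the furniture and walls round the work are solid. World frame = base frame: x ahead of the robot, y to its left, z up, the work surface at z = 0. Lengths are in m, angles in rad, forces in N, time in s.
With the tool pointing down it reaches from about 0.3 to 0.75 m from the base axis. Payload 8.5 kg.
Tool frame: the origin (TCP) lies at the very end of the fingers, on their centre line; the grasp point (between the pads) lies 19 mm behind it; z points along the fingers, y is the line along which they close (so a half turn about z gives the same grasp; the last joint's range is limited). The gripper opens to 85 mm and grips with 20 to 120 N. Pads are 22 mm wide; open, the fingers measure 114 mm over their backs; the gripper's body (76 mm by 85 mm) begins 54 mm behind the grasp point. The pads swing forward as they close: fully open they stand 13 mm farther back than shut.
Start: joints at [-1.463, 0.381, 1.297, -0, 1.464, -0.215], TCP at [0.174, -0.522, 0.231] pointing down, gripper open.
Joint ranges: [-3.11, 3.11], [-0.89, 2.33], [0.22, 2.48], [-1.42, 4.56], [0.17, 2.85], [-2.88, 2.88]. Speed limits (rad/s): [2.39, 2.39, 3.14, 3.14, 3.14, 3.14].

INTERFACE

Orientations are given as a 3x3 rotation matrix whose columns are the frame's x, y, z axes.
In Python, from plant import robot gives the robot as it stands.
- The arm moves only by the tool move_arm, never from a script. Its argument "targets" is a list that holds one entry, the list of rows, each a list of 5 numbers: the closure, from 0 (fully open) to 1 (shut), then the shift along the world's x, y, z each as a share of 0.03 m, from -1 to 1, then the turn about the world's z as a share of 6 degrees, from -1 to 1. A call has exactly 5 rows; each row shifts and turns the commanded pose from where the row before left it; what a row does not reach is not made up. A row lasts 1/12 s, in which the tool goes at most 41.7 mm and 7.16 degrees, less where a joint would pass 70% of its speed; a pose out of reach is approached as far as the arm can. A call with a number of a shift or a turn outside -1 to 1 is refused whole. A call with a gripper value outside its range is refused whole. The fingers move at their own pace and stop on an object; "grip_force" is the grip in N (left out, the last holds). Time passes only in rows, so rows that do not move let the fingers close, or fill a call up. It gives the time, the measured TCP pose, the force, the opening and the grip force at its end, in the units of the state.
- robot.observe(): the state, without advancing time (a new reading comes with each control period).
- robot.camera(name): name is "scene" or "top"; returns the picture (400x640x3 uint8, blue, green, red); there is no depth.
- robot.camera_info(name): a dict with "fx", "fy", "cx", "cy" (pixels), "R" (3x3) and "t" (3): a world point X has camera coordinates R X + t. Camera axes: x right, y down, z forward; pixel columns grow to the right and rows downward; lengths in m; the calibration is good to about 2 mm. A picture is of the moment at which its call begins. camera_info takes no time and is no camera call.
- robot.hand_in(): hands the job in; it is judged then, once.
Trained networks look in the newest picture that a camera, given by its name, has taken for a name from the list of things; names that differ only in an ending like _2 or _b are one class to them, and where a whole thing is asked for, a point or a joint stands for the part that bears it (a point fixed in the world has none). Each returns a list of dicts, best first, with "confidence" (0 to 1); they miss things now and then, are a little off and sometimes report something else, mostly with a low value. They report only what shows in the picture. A call takes as long as a camera call.
- robot.silhouettes(camera, thing): "region" (400x640 bool, what is visible of it) and "extent" ([left, top, right, bottom] in pixels, round what is visible of it).
The state is a dict: "time_s": time; "joint_pos": joint angles; "dq": joint speeds; "joint_efforts": joint torques, N m; "eef_pos": TCP position; "tool_rot": TCP orientation; "contact_force": force on the tool from outside, world axes, zero at the start; "torque": the same for the moment, N m; "finger_gap": finger opening in m; "grasp_force": force on a finger pad.
Only numpy, scipy, OpenCV 4.12 (cv2) and the standard library are available. Lean on these libraries where they do the work, as an engineer would, in place of code of your own. Each camera call takes 0.05 s, during which the arm holds its last target. There are 200 camera calls.

TASK

Get the drying rack ready for spraying: put the sanding block that blocks the rack's open end away, flat within the yellow corner marks, then run both loose bearers into the channel from its open end, foot first under the lips, and slide them until one stands over each of the two red lines. Lay every white strip across the two bearers, one to a lane between the dowel pins, along the lane with both ends overhanging about equally, and leave the pliers, blade flange and wood offcut where they are.

Things in the scene. Friction and masses are not known exactly. Their poses are not given: they have to be found in the camera images.
- rack: base of the drying rack, fixed: plywood 220 x 96 x 10 mm with a bevelled front edge (rack x = -95 to -80 mm) and an aluminium channel along its x, open at the -x end, closed by a stop block at the far end (rack x = 108 mm). Origin on the table under the channel's middle line, 85 mm from the open end; x points inwards along the channel
- near_line (a point): middle of the red line across the channel's lips nearer the open end (rack x = -5 mm, z = 25 mm); axes as the rack's
- far_line (a point): middle of the other red line, 80 mm farther in (rack x = +75 mm, z = 25 mm); a bearer on it has its foot 5 mm before the stop block; axes as the rack's
- channel_mouth (a point): middle of the channel's open end, on its floor (rack x = -85 mm, z = 10 mm); axes as the rack's. Inside, the channel is 48 mm wide and 11 mm high; from 20 mm inwards two lips (z 21 to 25 mm) cover it but for an 18 mm gap, so a foot enters only from this end; over the first 20 mm flared guides (to z = 24 mm) narrow from about 60 to 48 mm
- lane_0 (a point): lane 0 of the finished rack, between two neighbouring pins of each bearer (0 to 3 towards the rack's +y): point midway between the two red lines, at the height of the bearers' tops (70 mm); x along the lane as the rack's x. A lane is 45 mm wide between its pins; lanes are 55 mm apart
- lane_1 (a point): lane 1 of the finished rack, between two neighbouring pins of each bearer (0 to 3 towards the rack's +y): point midway between the two red lines, at the height of the bearers' tops (70 mm); x along the lane as the rack's x. A lane is 45 mm wide between its pins; lanes are 55 mm apart
- lane_2 (a point): lane 2 of the finished rack, between two neighbouring pins of each bearer (0 to 3 towards the rack's +y): point midway between the two red lines, at the height of the bearers' tops (70 mm); x along the lane as the rack's x. A lane is 45 mm wide between its pins; lanes are 55 mm apart
- lane_3 (a point): lane 3 of the finished rack, between two neighbouring pins of each bearer (0 to 3 towards the rack's +y): point midway between the two red lines, at the height of the bearers' tops (70 mm); x along the lane as the rack's x. A lane is 45 mm wide between its pins; lanes are 55 mm apart
- bearer_a: loose bearer, 0.3 kg, upright on its steel foot 56 (x) x 44 x 6 mm, corners cut back; neck 12 mm square to z = 19; web 12 (x) x 36 mm to z = 44; wooden bar 12 (x) x 234 (y) mm to z = 60; five pins 10 mm thick, 14 mm high on it at y = -110, -55, 0, 55, 110. Origin under the foot's centre; same both ways round
- bearer_b: a second bearer just like bearer_a; either may go on either line. In the channel a bearer's x lies along the rack's x, it stands on the channel floor (top at z = 70 mm) and slides freely, with 2 mm play on each side and 5 mm above the foot
- strip_0: white plastic edging strip, 20 x 170 x 8 mm (x, y, z), 40 g, lying flat; origin at the centre of its underside, y along it. All strips are alike and may go in any lane; three or four are there, an absent one reads None
- strip_1: white plastic edging strip, 20 x 170 x 8 mm (x, y, z), 40 g, lying flat; origin at the centre of its underside, y along it. All strips are alike and may go in any lane; three or four are there, an absent one reads None
- strip_2: white plastic edging strip, 20 x 170 x 8 mm (x, y, z), 40 g, lying flat; origin at the centre of its underside, y along it. All strips are alike and may go in any lane; three or four are there, an absent one reads None
- strip_3: white plastic edging strip, 20 x 170 x 8 mm (x, y, z), 40 g, lying flat; origin at the centre of its underside, y along it. All strips are alike and may go in any lane; three or four are there, an absent one reads None
- card: sheet of brown cardboard, 190 x 220 x 3 mm, fixed to the table; the strips lie on it along its x; origin at the centre of its underside
- sanding_block: wooden sanding block, 60 x 110 x 32 mm, 0.13 kg; origin at the centre of its underside, y along its length; it lies right before the channel's open end
- tape_place: the block's place: four yellow tape corners on the table, 76 x 126 mm inside (x, y), flat; origin at their centre; the block's length goes along y, either way round
- pliers: pliers with red sleeves, 56 x 176 x 13 mm, bystander, origin at the centre of the underside
- blade_flange: round steel blade flange, 72 mm across, 18 mm high, bystander, origin at the centre of the underside
- offcut_a: wood offcut, 120 x 50 x 22 mm, bystander, origin at the centre of the underside

How it is judged:
By the outcome, as a careful person would: the job done as asked, in the order asked, and still so for the second after the job is handed in, with the robot touching nothing.
Of strip_0, strip_1, strip_2, strip_3 only 3 to 4 are there at a start; the rules pass over those that are not, and their reading is None.
At some moment in a run one of sanding_block may be knocked a few centimetres aside while the robot is not near it.
Once in a run the grip may slacken for a moment while it holds something.
It also fails if it takes over 208 s, if anything falls off the work surface, if the arm or the gripper's body presses on something with over 40 N, if the wrist force passes 120 N, or if a joint passes its speed limit or range.

## Working session

There is one attempt and no reset: what is moved stays moved. The work goes in short steps, Python scripts to look and compute and a tool call to move; the robot and the scene stay as the last step left them, time stands still between calls to the robot, and variables do not carry over. Pictures are saved under pics/ and viewed, at most 14 in all, crops included, and the job is handed in when it is done.

Besides the shell and the picture viewer there is one more tool, called after "Call:" in YAML: its name, and indented under it one key for each argument. move_arm: Moves the arm, as the interface text tells. Shift numbers are shares of 0.03 m and turn numbers shares of 6 degrees, none past 1 either way. Its arguments: {"type":"object","properties":{"targets":{"type":"array","items":{"type":"array","items":{"type":"array","items":{"type":"number","minimum":-1,"maximum":1}}}},"grip_force":{"type":"number"}},"required":["targets"]}

```bash
ls; mkdir -p pics
cat > h.py <<'E'
import numpy as np, cv2
from plant import robot
def cam(n):
    im=robot.camera(n); return im
def ray(n,u,v):
    c=robot.camera_info(n);R=np.array(c["R"]);t=np.array(c["t"])
    d=R.T@np.array([(u-c["cx"])/c["fx"],(v-c["cy"])/c["fy"],1]);return -R.T@t,d
def atz(n,u,v,z):
    o,d=ray(n,u,v);return (o+d*(z-o[2])/d[2])[:2]
def proj(n,X):
    c=robot.camera_info(n);p=np.array(c["R"])@np.array(X)+np.array(c["t"])
    return np.array([c["fx"]*p[0]/p[2]+c["cx"],c["fy"]*p[1]/p[2]+c["cy"]])
def tri(u1,u2):
    o1,d1=ray("scene",*u1);o2,d2=ray("top",*u2)
    A=np.stack([d1,-d2],1);s=np.linalg.lstsq(A,o2-o1,rcond=None)[0]
    return (o1+d1*s[0]+o2+d2*s[1])/2, np.linalg.norm(o1+d1*s[0]-o2-d2*s[1])
E
python3 - <<'E'
from h import *
for n in("scene","top"):
    cv2.imwrite(f"pics/{n}0.png",cam(n)); c=robot.camera_info(n); print(n,c["fx"],np.round(-np.array(c["R"]).T@c["t"],3),np.round(c["R"],2).tolist())
    for th in["rack","bearer_a","strip_0","card","sanding_block","tape_place","pliers","blade_flange","offcut_a"]:
        for r in robot.silhouettes(n,th):
            if r["confidence"]<.3: continue
            m=cv2.minAreaRect(np.argwhere(r["region"])[:,::-1].astype(np.float32))
            print(th,round(r["confidence"],2),np.round(r["extent"]),np.round(m[0]),np.round(m[1]),round(m[2]),np.round(atz(n,*m[0],0),3))
print(robot.observe())
E
```

```text
pics
scene 478.067194148279 [0.106 0.837 0.978] [[-0.91, -0.41, -0.01], [-0.27, 0.61, -0.75], [0.31, -0.68, -0.67]]
rack 0.93 [232. 220. 312. 280.] [274. 249.] [79. 31.] 28 [0.602 0.064]
bearer_a 0.91 [283. 184. 346. 224.] [312. 210.] [71. 23.] 28 [ 0.572 -0.123]
bearer_a 0.58 [392. 182. 404. 203.] [398. 192.] [ 9. 18.] 10 [ 0.359 -0.311]
bearer_a 0.56 [361. 162. 388. 214.] [378. 190.] [16. 55.] 27 [ 0.419 -0.293]
strip_0 0.76 [318. 161. 365. 172.] [342. 166.] [48.  5.] 15 [ 0.572 -0.367]
strip_0 0.64 [314. 166. 361. 184.] [338. 174.] [49.  6.] 14 [ 0.569 -0.322]
strip_0 0.62 [304. 174. 355. 192.] [329. 183.] [51.  6.] 15 [ 0.576 -0.267]
card 0.58 [297. 156. 374. 210.] [333. 181.] [70. 47.] 16 [ 0.568 -0.279]
card 0.41 [228. 222. 316. 277.] [273. 249.] [81. 32.] 27 [0.603 0.065]
sanding_block 0.74 [305. 244. 346. 287.] [324. 266.] [26. 44.] 39 [0.447 0.064]
tape_place 0.89 [276. 288. 347. 338.] [311. 312.] [63. 35.] 18 [0.418 0.212]
pliers 0.63 [368. 219. 385. 259.] [377. 238.] [13. 42.] 12 [ 0.354 -0.093]
blade_flange 0.56 [363. 161. 387. 214.] [379. 190.] [18. 56.] 30 [ 0.417 -0.29
[... 1775 characters left out ...]
231e-01]), 'dq': array([-8.45300720e-04, -5.99007689e-04, -1.04598565e-03, -1.21686768e-04,
        2.02492412e-05, -1.14927240e-03]), 'joint_efforts': array([-5.29349381e-04, -4.48336923e+01, -2.31456703e+01, -3.65409724e-04,
        5.46332558e-04, -1.01560667e-05]), 'eef_pos': array([ 0.17446495, -0.52157378,  0.23132198]), 'tool_rot': array([[ 9.48343453e-01,  3.17245480e-01, -7.02325642e-06],
       [ 3.17245480e-01, -9.48343453e-01,  7.57876106e-06],
       [-4.25613156e-06, -9.41536479e-06, -1.00000000e+00]]), 'contact_force': array([-1.08456692, -0.7883732 , -0.10810707]), 'torque': array([ 0.01664924, -0.00892908, -0.01195158]), 'grasp_force': 0.0, 'finger_gap': 0.08551639661502397}
```

Run:
```python
import cv2
a=cv2.imread("pics/scene0.png")[140:350,215:415]; cv2.imwrite("pics/s1.png",cv2.resize(a,None,fx=2.85,fy=2.85,interpolation=2)) if 0 else cv2.imwrite("pics/s1.png",cv2.resize(a,(570,598),interpolation=2))
b=cv2.imread("pics/top0.png")[105:305,200:460]; cv2.imwrite("pics/t1.png",cv2.resize(b,(780,600),interpolation=2))
```

```text
(no output)
```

View pics/s1.png

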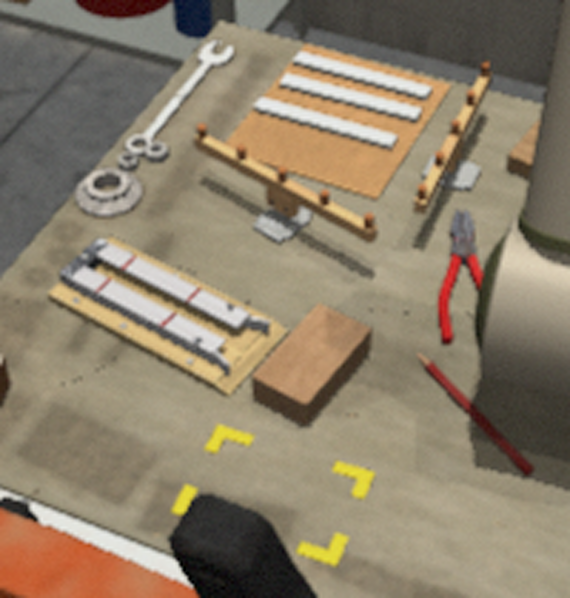

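View pics/t1.png

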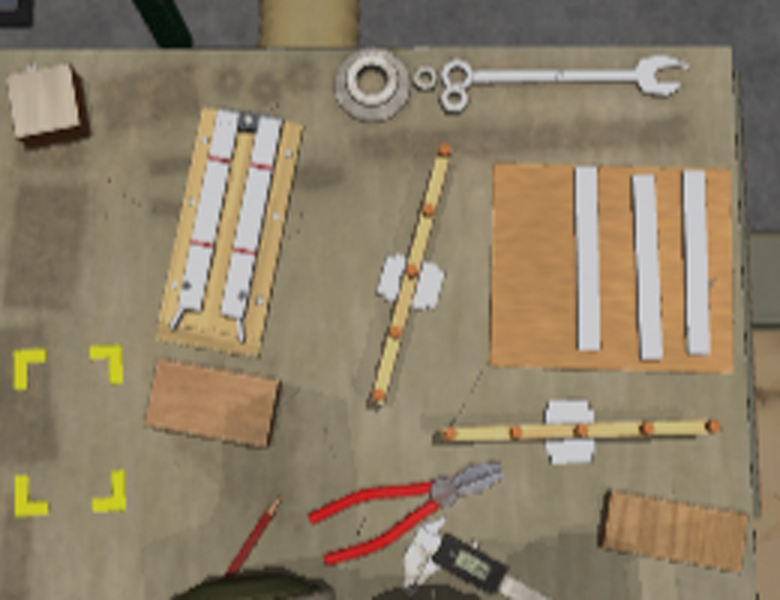

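Run:
```python
from h import *
def blobs(im,lo,hi,box,mina):
    h=cv2.cvtColor(im,cv2.COLOR_BGR2HSV); m=cv2.inRange(h,np.array(lo),np.array(hi)); k=np.zeros_like(m); k[box[1]:box[3],box[0]:box[2]]=1
    n,l,s,c=cv2.connectedComponentsWithStats(m*k); return [(np.round(c[i],1).tolist(),int(s[i,4])) for i in range(1,n) if s[i,4]>=mina]
for n,b in(("scene",(215,140,420,345)),("top",(200,105,460,305))):
    im=cv2.imread(f"pics/{n}0.png")
    h=cv2.cvtColor(im,cv2.COLOR_BGR2HSV)
    print(n,"pins",blobs(im,(3,130,80),(13,255,210),b,3))
    print("red",blobs(im,(165,90,80),(180,255,255),b,3),blobs(im,(0,110,100),(3,255,255),b,3))
    print("yel",blobs(im,(26,150,120),(34,255,255),b,5))
    print("white",blobs(im,(0,0,165),(180,40,255),b,15))
    for p in ([(349,155),(337,195),(326,238)] if n=="top" else []): print(h[p[1]-1:p[1]+2,p[0]-1:p[0]+2].tolist())
```

```text
scene pins [([385.0, 162.5], 6), ([379.5, 172.5], 4), ([374.3, 183.3], 3), ([285.5, 184.5], 4), ([299.3, 192.0], 7), ([368.5, 194.5], 4), ([313.5, 200.0], 6), ([362.6, 206.9], 9), ([328.5, 208.0], 6), ([343.8, 216.2], 6), ([373.0, 230.0], 3), ([383.8, 235.5], 4), ([382.7, 239.7], 3), ([368.0, 273.0], 3), ([374.8, 279.5], 4), ([377.5, 279.5], 4), ([235.6, 335.5], 849)]
red [([371.5, 258.5], 4)] [([371.7, 243.2], 99), ([381.2, 234.2], 37), ([372.6, 275.7], 45)]
yel [([294.1, 293.4], 69), ([339.5, 307.4], 79), ([279.2, 315.4], 51), ([328.6, 333.0], 92)]
white [([277.8, 172.7], 207), ([341.3, 165.4], 188), ([337.8, 173.3], 198), ([328.6, 182.0], 216), ([378.7, 200.7], 49), ([251.6, 204.3], 62), ([253.6, 210.5], 78), ([310.2, 219.7], 49), ([254.5, 228.6], 65), ([271.3, 237.5], 144), ([245.7, 237.3], 57), ([262.0, 245.8], 150), ([291.5, 247.8], 116), ([283.3, 257.0], 128), ([217.8, 313.4], 17), ([253.2, 329.7], 349)]
top pins [([347.8, 154.7], 12), ([342.0, 175.0], 9), ([337.0, 195.0], 9), ([331.1, 215.3], 10), ([325.7, 236.1], 9), ([437.5, 246.5], 12), ([371.4, 248.8], 12), ([393.2, 248.0
[... 468 characters left out ...]
), ([395.5, 190.7], 426), ([415.6, 193.4], 429), ([431.8, 191.9], 423), ([264.3, 197.8], 155), ([278.6, 199.9], 156), ([330.2, 196.8], 89), ([342.3, 200.2], 109), ([389.1, 241.9], 109), ([389.7, 255.2], 103), ([340.5, 288.5], 153), ([371.1, 301.3], 47)]
[[[12, 163, 183], [12, 159, 181], [16, 99, 142]], [[12, 164, 183], [13, 159, 160], [16, 108, 146]], [[12, 166, 144], [13, 149, 101], [17, 83, 114]]]
[[[12, 164, 188], [12, 163, 186], [13, 157, 188]], [[13, 164, 179], [12, 164, 191], [12, 163, 171]], [[13, 163, 133], [12, 165, 158], [13, 157, 120]]]
[[[12, 164, 168], [12, 164, 173], [13, 147, 166]], [[15, 138, 118], [17, 113, 167], [25, 94, 155]], [[17, 99, 111], [23, 87, 168], [26, 84, 170]]]
```

Run:
```python
from h import *
def T(name,s,t,z):
    X,e=tri(s,t); print(name,np.round(X,4),"res",round(e,4),"top@z",np.round(atz("top",*t,z),4),"sc@z",np.round(atz("scene",*s,z),4)); 
T("rackmid",(266.65,241.65),(276.6,173.3),.025)
T("racknear",(287.4,252.4),(271.45,198.85),.025)
T("rackfar",(250.1,232.95),(281.15,150.7),.025)
s1=[(285.5,184.5),(299.3,192),(313.5,200),(328.5,208),(343.8,216.2)];t1=[(347.8,154.7),(342,175),(337,195),(331.1,215.3),(325.7,236.1)]
s2=[(385,162.5),(379.5,172.5),(374.3,183.3),(368.5,194.5),(362.6,206.9)];t2=[(437.5,246.5),(415.4,247.5),(393.2,248),(371.4,248.8),(349.5,249.4)]
for i in range(5):T("b1",s1[i],t1[i],.07)
for i in range(5):T("b2",s2[i],t2[i],.07)
for s,t in(((328.6,182),(395.5,190.7)),((337.8,173.3),(415.6,193.4)),((341.3,165.4),(431.8,191.9))):T("strip",s,t,.011)
for s,t in(((294.1,293.4),(236.6,224.9)),((339.5,307.4),(237.5,269.2)),((328.6,333),(208.6,271.5)),((279.2,315.4),(208.5,226.1))):T("tape",s,t,0)
im=cv2.imread("pics/top0.png")
for z,(x0,y0,x1,y1) in((.011,(385,155,405,228)),(.011,(406,155,425,228)),(.011,(426,155,442,228))):
    m=cv2.inRange(cv2.cvtColor(im,cv2.COLOR_BGR2HSV),(0,0,165),(180,40,255)); p=np.argwhere(m[y0:y1,x0:x1])[:,::-1]+[x0,y0]
    w=np.array([atz("top",*q,z) for q in p]); l=cv2.fitLine(w.astype(np.float32),2,0,.01,.01).ravel(); print("strip ang",np.degrees(np.arctan(l[1]/l[0])),np.ptp(w,0))
# block top-face from silhouette in crop pixel corners (z=.032), read in t1.png
c=np.array([(155,360),(281,379),(269,447),(146,427)])/3+[200,105]
c2=np.array([(155,360),(281,379),(272,435),(147,413)])
w=np.array([atz("top",*q,.032) for q in c]);print("block top",np.round(w,3),w.mean(0))
s=np.array([(321,306),(371,343),(308,410),(255,376)])/2.85+[215,140]
w=np.array([atz("scene",*q,.032) for q in s]);print("block sc",np.round(w,3),w.mean(0))
```

```text
rackmid [0.6205 0.0628 0.02  ] res 0.0043 top@z [0.6172 0.0613] sc@z [0.62   0.0671]
racknear [0.5496 0.0754 0.0202] res 0.0043 top@z [0.5468 0.0739] sc@z [0.5495 0.0795]
rackfar [0.6828 0.051  0.0185] res 0.0002 top@z [0.6808 0.05  ] sc@z [0.679  0.0563]
b1 [ 0.6591 -0.1305  0.0665] res 0.0038 top@z [ 0.6562 -0.1309] sc@z [ 0.6589 -0.1267]
b1 [ 0.6048 -0.1149  0.0676] res 0.0045 top@z [ 0.6021 -0.1155] sc@z [ 0.6059 -0.1122]
b1 [ 0.5526 -0.1017  0.0654] res 0.0047 top@z [ 0.5496 -0.1024] sc@z [ 0.5527 -0.0967]
b1 [ 0.4993 -0.0866  0.0665] res 0.0037 top@z [ 0.4971 -0.0871] sc@z [ 0.4996 -0.0826]
b1 [ 0.4464 -0.0727  0.0666] res 0.0044 top@z [ 0.4441 -0.0734] sc@z [ 0.4473 -0.0687]
b2 [ 0.4203 -0.3538  0.0682] res 0.0039 top@z [ 0.4183 -0.3539] sc@z [ 0.4215 -0.3507]
b2 [ 0.4185 -0.2981  0.0684] res 0.0058 top@z [ 0.4158 -0.2986] sc@z [ 0.4207 -0.2951]
b2 [ 0.4166 -0.2428  0.0674] res 0.0045 top@z [ 0.4144 -0.2431] sc@z [ 0.4179 -0.239 ]
b2 [ 0.4149 -0.188   0.0667] res 0.0051 top@z [ 0.4124 -0.1884] sc@z [ 0.4162 -0.1834]
b2 [ 0.413  -0.133   0.0639] res 0.0044 top@z [ 0.4108 -0.133
[... 255 characters left out ...]
0.5675 -0.3614] sc@z [ 0.5703 -0.3539]
tape [ 0.4809  0.1744 -0.0048] res 0.0046 top@z [0.4783 0.1724] sc@z [0.4813 0.1781]
tape [ 0.3595  0.1674 -0.0049] res 0.0025 top@z [0.3585 0.1657] sc@z [0.3594 0.171 ]
tape [ 0.354  0.246 -0.004] res 0.0042 top@z [0.3521 0.244 ] sc@z [0.355 0.249]
tape [4.797e-01 2.517e-01 3.000e-04] res 0.0099 top@z [0.475 0.25 ] sc@z [0.4848 0.2525]
strip ang -0.06060598 [0.16908435 0.01856209]
strip ang 0.7102502 [0.16851383 0.02000857]
strip ang -0.526279 [0.16578741 0.01998646]
block top [[0.475 0.124]
 [0.459 0.012]
 [0.399 0.022]
 [0.416 0.13 ]] [0.43742848 0.07189969]
block sc [[0.455 0.025]
 [0.395 0.049]
 [0.416 0.144]
 [0.475 0.128]] [0.43528565 0.08622177]
```

Call:
move_arm:
  targets:
    - [[0.13, 0.44, 1, -0.1, 0.52], [0.13, 0.44, 1, -0.1, 0.52], [0.13, 0.44, 1, -0.1, 0.52], [0.13, 0.44, 1, -0.1, 0.52], [0.13, 0.44, 1, -0.1, 0.52]]
  grip_force: 60

```text
time_s: 1.42
eef_pos: [0.2408, -0.3701, 0.2162]
tool_rot: [[0.827, 0.562, 0.0], [0.562, -0.827, -0.0], [-0.0, 0.0, -1.0]]
contact_force: [0.5, 0.3, 1.0]
finger_gap: 0.0741
grasp_force: 0.0
```

Call:
move_arm:
  targets:
    - [[0.13, 0.44, 1, -0.1, 0.52], [0.13, 0.44, 1, -0.1, 0.52], [0.13, 0.44, 1, -0.1, 0.52], [0.13, 0.44, 1, -0.1, 0.52], [0.13, 0.44, 1, -0.1, 0.52]]

```text
time_s: 1.83
eef_pos: [0.3068, -0.2201, 0.2014]
tool_rot: [[0.645, 0.764, 0.0], [0.764, -0.645, -0.0], [-0.0, 0.001, -1.0]]
contact_force: [0.6, -0.9, 0.9]
finger_gap: 0.0743
grasp_force: 0.0
```

```bash
cat >> h.py <<'E'
from scipy.optimize import minimize
def fitbox(size,z0,guess,regs):
    """pose (x,y,deg) of a box from silhouettes regs={cam:mask}; also each camera alone"""
    def cost(p,cams):
        c=0;a=np.radians(p[2]*100);R=np.array([[np.cos(a),-np.sin(a)],[np.sin(a),np.cos(a)]])
        for n in cams:
            P=[proj(n,[*(R@[sx*size[0]/2,sy*size[1]/2]+p[:2]),z0+k*size[2]]) for sx in(-1,1) for sy in(-1,1) for k in(0,1)]
            h=cv2.convexHull(np.float32(P)).reshape(-1,2); m=np.zeros((1600,2560),np.uint8)
            cv2.fillConvexPoly(m,np.int32((h+.5)*4),1); m=cv2.resize(m.astype(np.float32),(640,400),interpolation=cv2.INTER_AREA)
            c+=np.abs(m-regs[n]).sum()/regs[n].sum()
        return c
    for cams in([[*regs]]+[[n] for n in regs] if len(regs)>1 else [[*regs]]):
        best=None
        g=np.array([guess[0],guess[1],guess[2]/100])
        for _ in range(2):
            r=minimize(cost,g,args=(cams,),method="Nelder-Mead",options=dict(initial_simplex=g+np.array([[0,0,0],[.012,0,0],[0,.012,0],[0,0,.1]]),xatol=2e-4,fatol=1e-4)); g=r.x
        print(cams,np.round(r.x*[1,1,100],4),"cost",round(r.fun,3))
def sil(n,th,k=0):
    r=robot.silhouettes(n,th); return r[k]["region"]
E
python3 - <<'E'
from h import *
robot.camera("top");robot.camera("scene")
fitbox((.06,.11,.032),0,(.437,.076,-9),{n:sil(n,"sanding_block") for n in("scene","top")})
o=robot.observe();print(o["time_s"],o["eef_pos"],o["finger_gap"])
E
```

```text
['scene', 'top'] [ 0.4388  0.0753 -9.3558] cost 0.188Traceback (most recent call last):
  File "<stdin>", line 3, in <module>
  File "h.py", line 32, in fitbox
    r=minimize(cost,g,args=(cams,),method="Nelder-Mead",options=dict(initial_simplex=g+np.array([[0,0,0],[.012,0,0],[0,.012,0],[0,0,.1]]),xatol=2e-4,fatol=1e-4)); g=r.x
    res = _minimize_neldermead(fun, x0, args, callback, bounds=bounds,
                               **options)
    fsim[j] = func(sim[j])
              ~~~~^^^^^^^^
    fx = function(np.copy(x), *(wrapper_args + args))
  File "h.py", line 23, in cost
    P=[proj(n,[*(R@[sx*size[0]/2,sy*size[1]/2]+p[:2]),z0+k*size[2]]) for sx in(-1,1) for sy in(-1,1) for k in(0,1)]
       ~~~~^^^^^^^^^^^^^^^^^^^^^^^^^^^^^^^^^^^^^^^^^^^^^^^^^^^^^^^^^
  File "h.py", line 11, in proj
    c=robot.camera_info(n);p=np.array(c["R"])@np.array(X)+np.array(c["t"])
ValueError: time passes only in moves, steps and waits
```

Call:
move_arm:
  targets:
    - [[0.13, 0.43, 0.98, -0.24, 0.51], [0.13, 0.43, 0.98, -0.24, 0.51], [0.13, 0.43, 0.98, -0.24, 0.51], [0.13, 0.43, 0.98, -0.24, 0.51], [0.13, 0.43, 0.98, -0.24, 0.51]]

```text
time_s: 2.45
eef_pos: [0.3717, -0.0746, 0.1652]
tool_rot: [[0.423, 0.906, 0.001], [0.906, -0.423, -0.001], [-0.0, 0.001, -1.0]]
contact_force: [-0.3, -1.5, 0.3]
finger_gap: 0.0744
grasp_force: 0.0
```

Call:
move_arm:
  targets:
    - [[0.13, 0.43, 0.98, -0.24, 0.51], [0.13, 0.43, 0.98, -0.24, 0.51], [0.13, 0.43, 0.98, -0.24, 0.51], [0.13, 0.43, 0.98, -0.24, 0.51], [0.13, 0.43, 0.98, -0.24, 0.51]]

```text
time_s: 2.87
eef_pos: [0.4368, 0.0728, 0.129]
tool_rot: [[0.168, 0.986, 0.001], [0.986, -0.168, -0.0], [-0.0, 0.001, -1.0]]
contact_force: [1.1, -1.3, 0.1]
finger_gap: 0.0743
grasp_force: 0.0
```

Call:
move_arm:
  targets:
    - [[0.13, 0, 0, -1, 0], [0.13, 0, 0, -1, 0], [0.13, 0, 0, -0.8, 0], [0.13, 0, 0, -0.6, 0], [0.13, 0, 0, -0.5, 0]]

```text
time_s: 3.28
eef_pos: [0.436, 0.0712, 0.0107]
tool_rot: [[0.171, 0.985, -0.001], [0.985, -0.171, -0.0], [-0.0, -0.001, -1.0]]
contact_force: [-0.1, -0.6, 0.3]
finger_gap: 0.0743
grasp_force: 0.0
```

Call:
move_arm:
  targets:
    - [[0.6, 0, 0, 0, 0], [0.6, 0, 0, 0, 0], [0.6, 0, 0, 0, 0], [0.6, 0, 0, 0, 0], [0.6, 0, 0, 0, 0]]

```text
time_s: 3.7
eef_pos: [0.4359, 0.0722, 0.013]
tool_rot: [[0.169, 0.986, 0.001], [0.986, -0.169, -0.0], [0.0, 0.001, -1.0]]
contact_force: [0.6, -0.4, -2.0]
finger_gap: 0.0584
grasp_force: 66.5
```

```bash
sed -i 's/robot.camera_info(n)/ci(n)/' h.py; sed -i '2a import functools\nci=functools.lru_cache(robot.camera_info)' h.py; python3 -c "from h import *;print(proj('top',[.4,0,0]))"
```

```text
[298.93969683 253.78480633]
```

Call:
move_arm:
  targets:
    - [[0.6, 0, 0, 1, 0], [0.6, 0, 0, 1, 0], [0.6, -0.06, 0.35, 0, -0.99], [0.6, -0.06, 0.35, 0, -0.99], [0.6, -0.06, 0.35, 0, -0.99]]

```text
time_s: 4.12
eef_pos: [0.4303, 0.1042, 0.0733]
tool_rot: [[0.467, 0.884, 0.002], [0.884, -0.467, -0.0], [0.001, 0.002, -1.0]]
contact_force: [0.1, 0.1, -0.6]
finger_gap: 0.0587
grasp_force: 66.6
```

Call:
move_arm:
  targets:
    - [[0.6, -0.06, 0.35, 0, -0.99], [0.6, -0.06, 0.35, 0, -0.99], [0.6, -0.06, 0.35, 0, -0.99], [0.6, -0.06, 0.35, 0, -0.99], [0.6, -0.06, 0.35, 0, -0.99]]

```text
time_s: 4.53
eef_pos: [0.421, 0.1569, 0.0728]
tool_rot: [[0.844, 0.537, 0.001], [0.537, -0.844, 0.0], [0.001, 0.0, -1.0]]
contact_force: [-0.4, -0.3, -1.4]
finger_gap: 0.0583
grasp_force: 66.6
```

Call:
move_arm:
  targets:
    - [[0.6, -0.06, 0.35, 0, -0.99], [0.6, -0.06, 0.35, 0, -0.99], [0.6, -0.06, 0.35, 0, -0.99], [0.6, -0.06, 0.35, 0, -0.99], [0.6, -0.06, 0.35, 0, -0.99]]

```text
time_s: 4.95
eef_pos: [0.412, 0.2094, 0.0728]
tool_rot: [[0.999, 0.048, 0.001], [0.048, -0.999, 0.0], [0.001, -0.0, -1.0]]
contact_force: [-1.0, 0.5, -1.4]
finger_gap: 0.0587
grasp_force: 66.6
```

Run:
```python
from h import *
o=robot.observe();print(o["eef_pos"],np.degrees(np.arctan2(o["tool_rot"][1,1],o["tool_rot"][0,1])),o["finger_gap"],o["grasp_force"])
for n in("top","scene"): cv2.imwrite(f"pics/{n}2.png",cam(n))
a=cv2.imread("pics/scene2.png")[130:380,215:415]; b=cv2.imread("pics/top2.png")[105:305,180:400]
cv2.imwrite("pics/c2.png",np.hstack([cv2.resize(a,(400,500)),cv2.resize(b,(400,364),interpolation=2)[:500] if 0 else cv2.copyMakeBorder(cv2.resize(b,(400,364)),0,136,0,0,0)]))
```

```text
[0.41196166 0.20941783 0.07280567] -87.2201526429029 0.058701668430940664 66.56187772750854
```

View pics/c2.png

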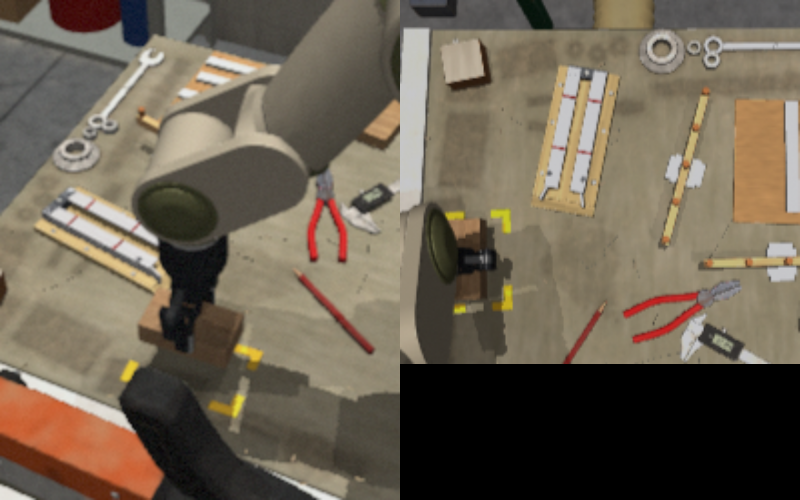

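Call:
move_arm:
  targets:
    - [[0.6, 0.07, 0, -1, 0.03], [0.6, 0, 0, -0.98, 0], [0.6, 0, 0, 0, 0], [0.12, 0, 0, 0, 0], [0.12, 0, 0, 0, 0]]

```text
time_s: 5.47
eef_pos: [0.4144, 0.2085, 0.0133]
tool_rot: [[0.998, 0.059, 0.0], [0.059, -0.998, -0.0], [0.0, 0.0, -1.0]]
contact_force: [-0.2, 0.1, -0.1]
finger_gap: 0.0749
grasp_force: 0.0
```

Call:
move_arm:
  targets:
    - [[0.12, 0, 0, 0, 0], [0.12, 0, 0, 0.3, 0], [0.12, 0, 0, 1, 0], [0.12, 0, 0, 1, 0], [0.12, 0, 0, 1, 0]]

```text
time_s: 5.88
eef_pos: [0.4138, 0.2088, 0.1143]
tool_rot: [[0.998, 0.057, 0.0], [0.057, -0.998, 0.0], [0.0, -0.0, -1.0]]
contact_force: [0.9, -0.0, -0.3]
finger_gap: 0.0751
grasp_force: 0.0
```

Call:
move_arm:
  targets:
    - [[0.3, 0.42, -0.94, 0.5, -0.27], [0.4, 0.42, -0.94, 0, -0.27], [0.4, 0.42, -0.94, 0, -0.27], [0.4, 0.42, -0.94, 0, -0.27], [0.4, 0.42, -0.94, 0, -0.27]]

```text
time_s: 6.3
eef_pos: [0.4775, 0.0665, 0.1284]
tool_rot: [[0.996, -0.085, 0.002], [-0.085, -0.996, -0.0], [0.002, 0.0, -1.0]]
contact_force: [0.6, 0.9, -0.0]
finger_gap: 0.0515
grasp_force: 0.0
```

Run:
```python
from h import *
o=robot.observe();print(o["eef_pos"],np.degrees(np.arctan2(o["tool_rot"][1,1],o["tool_rot"][0,1])),o["finger_gap"])
robot.camera("top")
fitbox((.06,.11,.032),0,(.4165,.2095,93),{"top":sil("top","sanding_block")})
```

```text
[0.47746839 0.06648816 0.12840228] -94.87768746476706 0.051511103012584485
['top'] [ 0.4752  0.1849 87.1836] cost 4.893
```

Call:
move_arm:
  targets:
    - [[0.4, 0.41, -0.92, 0, -0.29], [0.4, 0.41, -0.92, 0, -0.29], [0.4, 0.41, -0.92, 0, -0.29], [0.4, 0.41, -0.92, 0, -0.29], [0.4, 0.41, -0.92, 0, -0.29]]

```text
time_s: 6.82
eef_pos: [0.5388, -0.0708, 0.1281]
tool_rot: [[0.972, -0.234, 0.001], [-0.234, -0.972, -0.0], [0.001, -0.0, -1.0]]
contact_force: [0.9, 0.6, 0.2]
finger_gap: 0.0512
grasp_force: 0.0
```

Call:
move_arm:
  targets:
    - [[0.4, 0.41, -0.92, 0, -0.28], [0.4, 0, 0, -1, 0], [0.4, 0, 0, -1, 0], [0.4, 0, 0, -0.8, 0], [0.4, 0, 0, -0.5, 0]]

```text
time_s: 7.23
eef_pos: [0.5499, -0.0968, 0.0266]
tool_rot: [[0.965, -0.262, -0.002], [-0.262, -0.965, 0.001], [-0.003, -0.0, -1.0]]
contact_force: [-0.2, -1.1, -0.3]
finger_gap: 0.0511
grasp_force: 0.0
```

Call:
move_arm:
  targets:
    - [[0.95, 0, 0, 0, 0], [0.95, 0, 0, 0, 0], [0.95, 0, 0, 0, 0], [0.95, 0, 0, 0, 0], [0.95, 0, 0, 0, 0]]
  grip_force: 80

```text
time_s: 7.65
eef_pos: [0.5518, -0.0979, 0.0299]
tool_rot: [[0.965, -0.262, 0.003], [-0.262, -0.965, -0.001], [0.003, 0.0, -1.0]]
contact_force: [-0.4, -0.9, 7.5]
finger_gap: 0.0109
grasp_force: 79.3
```

Run:
```python
from h import *
o=robot.observe();print(o["eef_pos"],np.degrees(np.arctan2(o["tool_rot"][1,1],o["tool_rot"][0,1])),o["finger_gap"],o["grasp_force"])
for n in("top","scene"): cv2.imwrite(f"pics/{n}3.png",cam(n))
r=robot.silhouettes("top","sanding_block"); print([(q["confidence"],q["extent"]) for q in r])
a=cv2.imread("pics/scene3.png")[130:380,215:415]; b=cv2.imread("pics/top3.png")[105:305,180:400]
cv2.imwrite("pics/c3.png",np.hstack([cv2.resize(a,(400,500)),cv2.copyMakeBorder(cv2.resize(b,(400,364)),0,136,0,0,0)]))
```

```text
[ 0.55177479 -0.09790166  0.02988823] -105.20388667423192 0.010872540262035138 79.33190390467644
[(0.54, [211.4, 222.7, 236.5, 242.1])]
```

View pics/c3.png

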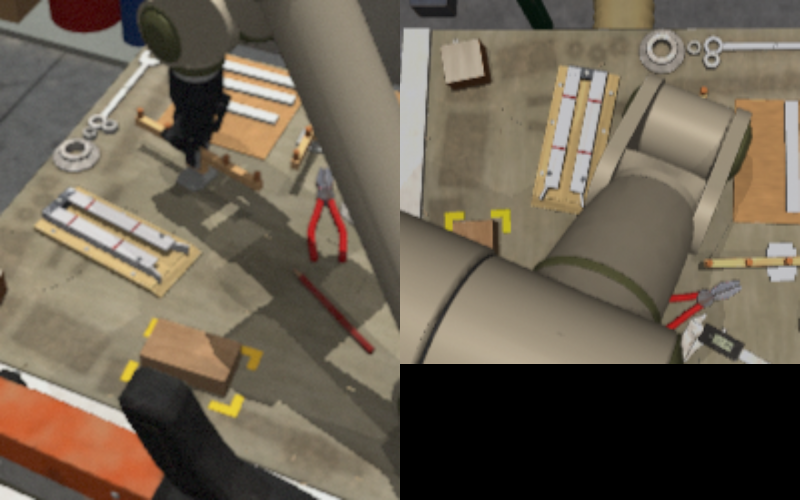

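Call:
move_arm:
  targets:
    - [[0.95, 0, 0, 0.5, 0], [0.95, 0, 0, 1, 0], [0.95, 0, 0, 0.9, 0], [0.95, -0.21, 0.4, 0, 0.99], [0.95, -0.21, 0.4, 0, 0.99]]

```text
time_s: 8.22
eef_pos: [0.5389, -0.0738, 0.1021]
tool_rot: [[0.999, -0.054, 0.004], [-0.054, -0.999, -0.001], [0.004, 0.001, -1.0]]
contact_force: [0.4, 0.1, -4.8]
finger_gap: 0.0108
grasp_force: 78.4
```

Call:
move_arm:
  targets:
    - [[0.95, -0.21, 0.4, 0, 0.99], [0.95, -0.21, 0.4, 0, 0.99], [0.95, -0.21, 0.4, 0, 0.99], [0.95, -0.21, 0.4, 0, 0.99], [0.95, -0.21, 0.4, 0, 0.99]]

```text
time_s: 8.63
eef_pos: [0.5063, -0.0129, 0.1004]
tool_rot: [[0.894, 0.449, 0.0], [0.449, -0.894, 0.0], [0.0, 0.0, -1.0]]
contact_force: [0.0, -0.7, -3.4]
finger_gap: 0.0108
grasp_force: 78.4
```

Call:
move_arm:
  targets:
    - [[0.95, -0.21, 0.4, 0, 0.99], [0.95, -0.21, 0.4, 0, 0.99], [0.95, -0.21, 0.4, 0, 0.99], [0.95, -0.21, 0.4, 0, 0.99], [0.95, -0.21, 0.4, 0, 0.99]]

```text
time_s: 9.05
eef_pos: [0.4748, 0.0471, 0.1005]
tool_rot: [[0.554, 0.832, 0.0], [0.832, -0.554, 0.0], [0.0, 0.0, -1.0]]
contact_force: [0.8, 0.0, -3.4]
finger_gap: 0.0108
grasp_force: 78.4
```

Call:
move_arm:
  targets:
    - [[0.95, -0.21, 0.4, 0, 0.99], [0.95, -0.21, 0.4, 0, 0.99], [0.95, -0.21, 0.4, 0, 0.99], [0.95, -0.21, 0.4, 0, 0.99], [0.95, 0, 0, 0, 0]]

```text
time_s: 9.47
eef_pos: [0.4487, 0.096, 0.1004]
tool_rot: [[0.171, 0.985, -0.001], [0.985, -0.171, 0.001], [0.001, -0.001, -1.0]]
contact_force: [-0.7, -0.1, -4.0]
finger_gap: 0.0107
grasp_force: 78.4
```

Run:
```python
from h import *
o=robot.observe();print(o["eef_pos"],np.degrees(np.arctan2(o["tool_rot"][1,1],o["tool_rot"][0,1])),o["finger_gap"],o["grasp_force"])
for n in("top","scene"): cv2.imwrite(f"pics/{n}4.png",cam(n))
a=cv2.imread("pics/scene4.png")[170:320,215:375]; b=cv2.imread("pics/top4.png")[125:275,200:360]
cv2.imwrite("pics/c4.png",np.hstack([cv2.resize(a,(400,375),interpolation=2),cv2.resize(b,(400,375),interpolation=2)]))
```

```text
[0.44866114 0.09599935 0.10037917] -9.834957028602357 0.010722128865347184 78.40565130114555
```

View pics/c4.png

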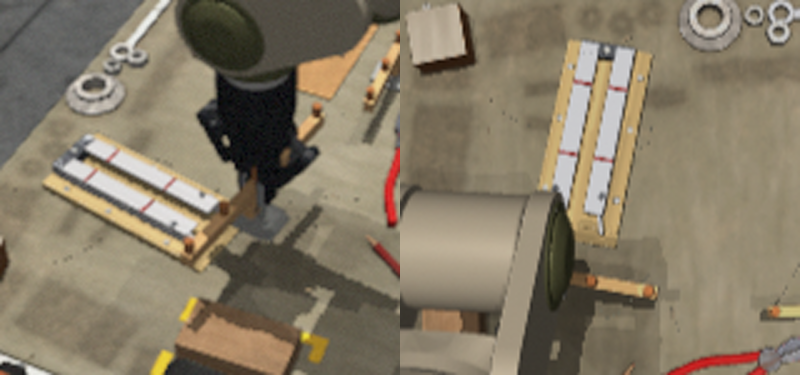

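```bash
cat >> h.py <<'E'
def pins(n,box,im=None,mina=3):
    h=cv2.cvtColor(im if im is not None else cam(n),cv2.COLOR_BGR2HSV); m=cv2.inRange(h,(3,130,80),(13,255,215)); k=np.zeros_like(m); k[box[1]:box[3],box[0]:box[2]]=1
    q,l,s,c=cv2.connectedComponentsWithStats(m*k); return [c[i] for i in range(1,q) if s[i,4]>=mina]
E
python3 - <<'E'
from h import *
tcp=np.array([.44866,.096]);a=np.radians(-9.83);yv=np.array([-np.sin(a),np.cos(a)])
for n,b in(("top",(255,225,320,260)),("scene",(280,190,350,280))):
    print(n,[ (np.round(c,1),np.round(atz(n,*c,.14),4)) for c in pins(n,b,cv2.imread(f"pics/{n}4.png"))])
    for y in(-.11,-.055,.055,.11): P=tcp+y*yv; print(y,np.round(P,4),np.round(proj(n,[*P,.14]),1))
E
```

```text
top [(array([276. , 237.1]), array([0.4381, 0.0424])), (array([299. , 241.2]), array([ 0.4285, -0.0118]))]
-0.11 [ 0.4299 -0.0124] [299.2 240.6]
-0.055 [0.4393 0.0418] [276.3 236.6]
0.055 [0.458  0.1502] [230.7 228.5]
0.11 [0.4674 0.2044] [208.1 224.6]
scene [(array([341. , 212.5]), array([ 0.4328, -0.0089])), (array([341.3, 215.7]), array([0.4275, 0.0018])), (array([304.2, 252.3]), array([0.4597, 0.1546])), (array([290., 267.]), array([0.4698, 0.2089]))]
-0.11 [ 0.4299 -0.0124] [342.6 212. ]
-0.055 [0.4393 0.0418] [330.9 224.3]
0.055 [0.458  0.1502] [305.6 251.3]
0.11 [0.4674 0.2044] [291.8 266. ]
```

Call:
move_arm:
  targets:
    - [[0.95, -0.02, -0.14, -0.9, -0.05], [0.95, 0, 0, -0.65, 0], [0.95, 0, 0, -0.4, 0], [0.95, 0, 0, 0, 0], [0.95, 0, 0, 0, 0]]

```text
time_s: 9.98
eef_pos: [0.45, 0.0896, 0.0415]
tool_rot: [[0.184, 0.983, -0.0], [0.983, -0.184, -0.0], [-0.0, -0.0, -1.0]]
contact_force: [0.2, 0.1, -2.9]
finger_gap: 0.0109
grasp_force: 78.4
```

Call:
move_arm:
  targets:
    - [[0.95, 0.33, -0.06, 0, 0], [0.95, 0.33, -0.06, 0, 0], [0.95, 0.33, -0.06, 0, 0], [0.95, 0.33, -0.06, 0, 0], [0.95, 0, 0, 0, 0]]

```text
time_s: 10.4
eef_pos: [0.4918, 0.0822, 0.0428]
tool_rot: [[0.184, 0.983, 0.005], [0.983, -0.184, -0.0], [0.0, 0.005, -1.0]]
contact_force: [0.2, -0.8, -4.0]
finger_gap: 0.0105
grasp_force: 78.6
```

Call:
move_arm:
  targets:
    - [[0.95, 0.01, 0.05, 0, 0.08], [0.95, 0.25, -0.045, 0, 0], [0.95, 0.25, -0.045, 0, 0], [0.95, 0.25, -0.045, 0, 0], [0.95, 0, 0, 0, 0]]

```text
time_s: 10.82
eef_pos: [0.5138, 0.08, 0.0416]
tool_rot: [[0.174, 0.985, 0.002], [0.985, -0.174, -0.0], [0.0, 0.002, -1.0]]
contact_force: [-0.0, 0.0, -4.4]
finger_gap: 0.0107
grasp_force: 78.6
```

Run:
```python
from h import *
o=robot.observe();print(o["eef_pos"],np.degrees(np.arctan2(o["tool_rot"][1,1],o["tool_rot"][0,1])),o["finger_gap"],o["contact_force"],o["torque"])
for n in("top","scene"): cv2.imwrite(f"pics/{n}5.png",cam(n))
a=cv2.imread("pics/scene5.png")[190:290,225:345]; b=cv2.imread("pics/top5.png")[130:250,230:350]
cv2.imwrite("pics/c5.png",np.hstack([cv2.resize(a,(480,400),interpolation=2),cv2.resize(b,(320,400),interpolation=2) if 0 else cv2.copyMakeBorder(cv2.resize(b,(320,320),interpolation=2),0,80,0,0,0)]))
```

```text
[0.51383964 0.07995628 0.04163314] -10.030617881662105 0.01071589239718105 [-2.71834345e-02  2.44067113e-03 -4.37673131e+00] [-0.04730747 -0.00165949 -0.03467384]
```

View pics/c5.png

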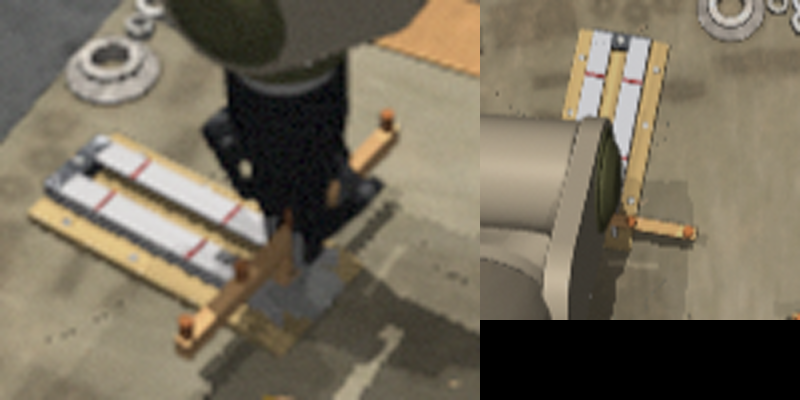

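Call:
move_arm:
  targets:
    - [[0.95, 0.3, -0.053, 0, 0], [0.95, 0.4, -0.071, 0, 0], [0.95, 0.4, -0.071, 0, 0], [0.95, 0.4, -0.071, 0, 0], [0.95, 0.4, -0.071, 0, 0]]

```text
time_s: 11.33
eef_pos: [0.5698, 0.0701, 0.0414]
tool_rot: [[0.174, 0.985, -0.0], [0.985, -0.174, 0.0], [-0.0, -0.0, -1.0]]
contact_force: [0.8, 0.7, -4.8]
finger_gap: 0.0109
grasp_force: 82.1
```

Call:
move_arm:
  targets:
    - [[0.95, 0.4, -0.071, 0, 0], [0.95, 0.4, -0.071, 0, 0], [0.95, 0.4, -0.071, 0, 0], [0.95, 0.4, -0.071, 0, 0], [0.95, 0.4, -0.071, 0, 0]]

```text
time_s: 11.75
eef_pos: [0.6297, 0.0595, 0.0412]
tool_rot: [[0.174, 0.985, -0.0], [0.985, -0.174, 0.0], [-0.0, -0.0, -1.0]]
contact_force: [-0.3, -0.2, -4.3]
finger_gap: 0.0107
grasp_force: 82.1
```

Call:
move_arm:
  targets:
    - [[0.95, 0.4, -0.071, 0, 0], [0.95, 0.25, -0.044, 0, 0], [0.95, 0.1, -0.018, 0, 0], [0.95, 0, 0, 0, 0], [0.95, 0, 0, 0, 0]]

```text
time_s: 12.17
eef_pos: [0.651, 0.0557, 0.0412]
tool_rot: [[0.174, 0.985, -0.001], [0.985, -0.174, 0.0], [-0.0, -0.001, -1.0]]
contact_force: [-0.2, 0.1, -4.0]
finger_gap: 0.0104
grasp_force: 82.4
```

Run:
```python
from h import *
o=robot.observe();print(o["eef_pos"],np.degrees(np.arctan2(o["tool_rot"][1,1],o["tool_rot"][0,1])),o["finger_gap"],o["contact_force"],o["torque"])
for n in("top","scene"): cv2.imwrite(f"pics/{n}6.png",cam(n))
a=cv2.imread("pics/scene6.png")[170:290,215:345]; b=cv2.imread("pics/top6.png")[100:250,230:350]
cv2.imwrite("pics/c6.png",np.hstack([cv2.resize(a,(480,443),interpolation=2),cv2.copyMakeBorder(cv2.resize(b,(320,400),interpolation=2),0,43,0,0,0)]))
```

```text
[0.65097954 0.05573658 0.04118953] -9.99939330521148 0.010417123440708468 [-0.23711481  0.07523498 -3.98775823] [-0.02557428 -0.06546739  0.00052482]
```

View pics/c6.png

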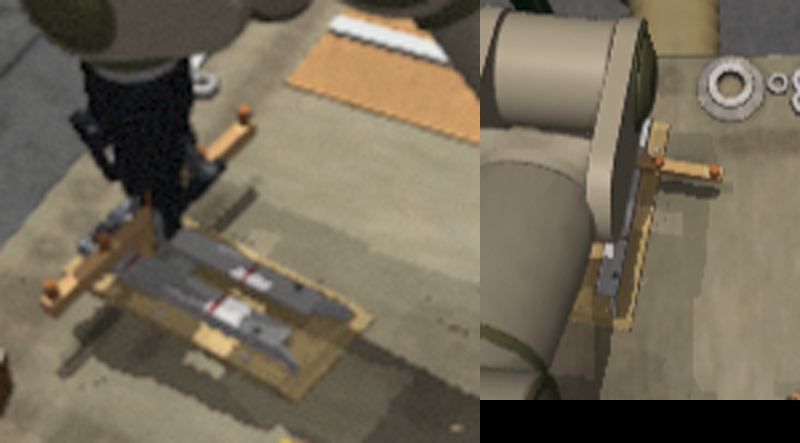

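Call:
move_arm:
  targets:
    - [[0.95, 0.12, -0.02, 0, 0], [0.95, 0.1, -0.02, 0, 0], [0.95, 0, 0, -0.04, 0], [0.95, 0, 0, 0, 0], [0.95, 0, 0, 0, 0]]

```text
time_s: 12.68
eef_pos: [0.658, 0.0544, 0.0401]
tool_rot: [[0.174, 0.985, -0.0], [0.985, -0.174, 0.0], [-0.0, -0.0, -1.0]]
contact_force: [-0.5, -0.6, -2.9]
finger_gap: 0.0105
grasp_force: 82.4
```

Call:
move_arm:
  targets:
    - [[0.4, 0, 0, 0, 0], [0.4, 0, 0, 0, 0], [0.4, 0, 0, 0, 0], [0.4, 0, 0, 0.5, 0], [0.4, 0, 0, 1, 0]]

```text
time_s: 13.1
eef_pos: [0.6564, 0.0545, 0.0827]
tool_rot: [[0.174, 0.985, -0.007], [0.985, -0.174, 0.001], [-0.001, -0.007, -1.0]]
contact_force: [-0.0, 0.0, 0.3]
finger_gap: 0.0511
grasp_force: 0.0
```

Call:
move_arm:
  targets:
    - [[0.4, 0, 0, 1, 0], [0.4, 0, 0, 1, 0], [0.4, -1, -0.3, 0.3, 0.3], [0.4, -1, -0.9, 0, 0.3], [0.4, -0.7, -1, 0, 0.3]]

```text
time_s: 13.52
eef_pos: [0.5754, -0.011, 0.1555]
tool_rot: [[0.076, 0.997, 0.002], [0.997, -0.076, -0.0], [-0.0, 0.002, -1.0]]
contact_force: [0.8, -1.6, 0.1]
finger_gap: 0.0513
grasp_force: 0.0
```

Run:
```python
from h import *
o=robot.observe();print(o["eef_pos"],np.degrees(np.arctan2(o["tool_rot"][1,1],o["tool_rot"][0,1])),o["finger_gap"])
for n,b in(("top",(230,120,350,200)),("scene",(210,160,320,270))):
    im=cam(n);cv2.imwrite(f"pics/{n}7.png",im)
    print(n,[(np.round(c,1),np.round(atz(n,*c,.08),4)) for c in pins(n,b,im)])
    for y in(-.11,-.055,0,.055,.11): P=np.array([.6577,.0546])+y*np.array([.1754,.9845]); print(y,np.round(P,4),np.round(proj(n,[*P,.08]),1))
```

```text
[ 0.57535752 -0.01095975  0.15547829] -4.363353637306459 0.051321632595582235
top [(array([235.1, 146.7]), array([0.6761, 0.163 ]))]
-0.11 [ 0.6384 -0.0537] [318.1 160.5]
-0.055 [6.481e-01 5.000e-04] [297.2 156.9]
0 [0.6577 0.0546] [276.4 153.4]
0.055 [0.6673 0.1087] [255.7 149.8]
0.11 [0.677  0.1629] [235.2 146.3]
scene [(array([278.6, 199.2]), array([ 0.6405, -0.0493])), (array([266.5, 210.6]), array([0.6487, 0.0071])), (array([253.9, 221.5]), array([0.6588, 0.0593])), (array([240.7, 233. ]), array([0.6686, 0.1116])), (array([226.1, 245.9]), array([0.6786, 0.167 ]))]
-0.11 [ 0.6384 -0.0537] [280.  198.5]
-0.055 [6.481e-01 5.000e-04] [267.9 209.2]
0 [0.6577 0.0546] [255.1 220.5]
0.055 [0.6673 0.1087] [241.7 232.4]
0.11 [0.677  0.1629] [227.5 245. ]
```

Call:
move_arm:
  targets:
    - [[0.4, -0.665, -0.97, -0.1, 0.133], [0.4, -0.665, -0.97, -0.1, 0.133], [0.4, -0.665, -0.97, -0.1, 0.133], [0.4, -0.665, -0.97, -0.1, 0.133], [0.4, -0.665, -0.97, -0.1, 0.133]]

```text
time_s: 14.03
eef_pos: [0.4768, -0.1581, 0.1395]
tool_rot: [[0.01, 1.0, 0.001], [1.0, -0.01, -0.001], [-0.001, 0.001, -1.0]]
contact_force: [1.1, -0.4, -0.0]
finger_gap: 0.0514
grasp_force: 0.0
```

Call:
move_arm:
  targets:
    - [[0.4, -0.665, -0.97, -0.1, 0.133], [0.4, -0.665, -0.97, -0.1, 0.133], [0.4, -0.665, -0.97, -0.1, 0.133], [0.4, 0, 0, -0.5, 0], [0.4, 0, 0, -0.5, 0]]

```text
time_s: 14.45
eef_pos: [0.4173, -0.2464, 0.1006]
tool_rot: [[-0.027, 1.0, 0.002], [1.0, 0.027, -0.002], [-0.002, 0.002, -1.0]]
contact_force: [1.3, 1.1, -1.3]
finger_gap: 0.0511
grasp_force: 0.0
```

Run:
```python
from h import *
o=robot.observe();print(o["eef_pos"],np.degrees(np.arctan2(o["tool_rot"][1,1],o["tool_rot"][0,1])),o["finger_gap"],o["joint_pos"])
```

```text
[ 0.41734763 -0.24642336  0.10060397] 1.5751563429668733 0.051080470140810096 [-7.78282065e-01  4.14207956e-01  1.67653550e+00  8.37636332e-05
  1.04783975e+00 -8.05813190e-01]
```

Descend .0706 with small correction and grasp.

Call:
move_arm:
  targets:
    - [[0.4, -0.05, 0.09, -1, 0.07], [0.4, 0, 0, -0.9, 0], [0.4, 0, 0, -0.45, 0], [0.4, 0, 0, 0, 0], [0.4, 0, 0, 0, 0]]

```text
time_s: 14.87
eef_pos: [0.4164, -0.2418, 0.0298]
tool_rot: [[-0.038, 0.999, -0.0], [0.999, 0.038, 0.0], [0.0, -0.0, -1.0]]
contact_force: [-0.1, -0.3, 0.6]
finger_gap: 0.0514
grasp_force: 0.0
```

Call:
move_arm:
  targets:
    - [[0.95, 0, 0, 0, 0], [0.95, 0, 0, 0, 0], [0.95, 0, 0, 0, 0], [0.95, 0, 0, 0, 0], [0.95, 0, 0, 0, 0]]

```text
time_s: 15.28
eef_pos: [0.4164, -0.2421, 0.0308]
tool_rot: [[-0.038, 0.999, 0.001], [0.999, 0.038, -0.002], [-0.002, 0.001, -1.0]]
contact_force: [-0.2, 0.3, 5.9]
finger_gap: 0.0105
grasp_force: 78.7
```

Call:
move_arm:
  targets:
    - [[0.95, 0, 0, 0.5, 0], [0.95, 0, 0, 1, 0], [0.95, 0, 0, 0.87, 0], [0.95, 0.09, 0.93, 0, -0.17], [0.95, 0.09, 0.93, 0, -0.17]]

```text
time_s: 15.7
eef_pos: [0.4219, -0.1864, 0.1024]
tool_rot: [[0.0, 1.0, 0.003], [1.0, -0.0, -0.002], [-0.002, 0.003, -1.0]]
contact_force: [0.3, 1.1, -4.2]
finger_gap: 0.0105
grasp_force: 78.7
```

Call:
move_arm:
  targets:
    - [[0.95, 0.09, 0.93, 0, -0.17], [0.95, 0.09, 0.93, 0, -0.17], [0.95, 0.09, 0.93, 0, -0.17], [0.95, 0.09, 0.93, 0, -0.17], [0.95, 0.09, 0.93, 0, -0.17]]

```text
time_s: 16.12
eef_pos: [0.4346, -0.0449, 0.1011]
tool_rot: [[0.087, 0.996, 0.0], [0.996, -0.087, -0.0], [0.0, 0.0, -1.0]]
contact_force: [1.0, 0.1, -2.9]
finger_gap: 0.0109
grasp_force: 78.5
```

Call:
move_arm:
  targets:
    - [[0.95, 0.09, 0.93, 0, -0.17], [0.95, 0.09, 0.93, 0, -0.17], [0.95, 0.09, 0.93, 0, -0.17], [0.95, 0.09, 0.93, 0, -0.17], [0.95, 0.09, 0.93, 0, -0.17]]

```text
time_s: 16.53
eef_pos: [0.4481, 0.0946, 0.1011]
tool_rot: [[0.175, 0.985, 0.0], [0.985, -0.175, 0.0], [0.0, 0.0, -1.0]]
contact_force: [0.0, -0.8, -2.9]
finger_gap: 0.0105
grasp_force: 78.5
```

Call:
move_arm:
  targets:
    - [[0.95, 0, 0, -0.3, 0], [0.95, 0, 0, 0, 0], [0.95, 0, 0, 0, 0], [0.95, 0, 0, 0, 0], [0.95, 0, 0, 0, 0]]

```text
time_s: 16.95
eef_pos: [0.4485, 0.0924, 0.0922]
tool_rot: [[0.176, 0.984, 0.0], [0.984, -0.176, -0.0], [-0.0, 0.0, -1.0]]
contact_force: [0.4, 0.2, -3.2]
finger_gap: 0.0107
grasp_force: 78.4
```

```bash
cat > chk.py <<'E'
from h import *
o=robot.observe();p=o["eef_pos"];a=np.arctan2(o["tool_rot"][1,1],o["tool_rot"][0,1]);print(p,np.degrees(a),o["finger_gap"],o["contact_force"])
d=p[:2]-[.6183,.0616]; print("rack xy of tcp",d@[.9845,-.1754]+.035,d@[.1754,.9845])
yv=np.array([-np.sin(a),np.cos(a)]);B={"top":(-.0013,.0006),"scene":(.0018,.0043)}
for n in("top","scene"):
    q=pins(n,(200,120,400,300))
    for y in(-.11,-.055,.055,.11):
        P=np.append(p[:2]+y*yv+B[n],p[2]+.039); e=[c-proj(n,P) for c in q]; e=min(e,key=np.linalg.norm)
        if np.linalg.norm(e)<4:
            w=atz(n,*(proj(n,P)+e),P[2])-P[:2]; print(n,y,"px",np.round(e,1),"off along y mm",round(1e3*w@yv,1))
E
python3 chk.py
```

```text
[0.448515   0.09244049 0.09216243] -10.110363558138639 0.010716232551409122 [ 0.36251264  0.19955904 -3.20232119]
rack xy of tcp -0.13756275675440693 0.000582175975163024
top -0.11 px [1.3 0.1] off along y mm -3.1
top -0.055 px [1.  0.2] off along y mm -2.4
scene -0.11 px [0.8 0. ] off along y mm -1.2
scene 0.055 px [1.1 0.2] off along y mm -1.1
scene 0.11 px [ 0.7 -0.2] off along y mm -1.4
```

Call:
move_arm:
  targets:
    - [[0.95, 0.01, 0.035, -0.8, 0], [0.95, 0, 0, -0.55, 0], [0.95, 0, 0, -0.3, 0], [0.95, 0, 0, 0, 0], [0.95, 0, 0, 0, 0]]

```text
time_s: 17.47
eef_pos: [0.4487, 0.0939, 0.0424]
tool_rot: [[0.175, 0.985, -0.0], [0.985, -0.175, 0.0], [-0.0, -0.0, -1.0]]
contact_force: [0.6, 0.6, -3.0]
finger_gap: 0.0109
grasp_force: 78.3
```

Call:
move_arm:
  targets:
    - [[0.95, 0.33, -0.059, 0, 0], [0.95, 0.33, -0.059, 0, 0], [0.95, 0.33, -0.059, 0, 0], [0.95, 0.33, -0.059, 0, 0], [0.95, 0, 0, 0, 0]]

```text
time_s: 17.88
eef_pos: [0.4906, 0.0865, 0.0435]
tool_rot: [[0.175, 0.985, 0.004], [0.985, -0.175, -0.0], [0.0, 0.004, -1.0]]
contact_force: [0.2, -0.1, -3.1]
finger_gap: 0.0106
grasp_force: 78.6
```

```bash
python3 chk.py
```

```text
[0.49058508 0.086524   0.04346304] -10.077486784916294 0.010579200554166996 [ 0.24508243 -0.14703297 -3.07573706]
rack xy of tcp -0.0951070091355384 0.0021364770887837836
top -0.11 px [1.  0.3] off along y mm -2.5
top -0.055 px [1.1 0.5] off along y mm -3.0
scene -0.11 px [1.1 0.9] off along y mm 1.3
scene 0.055 px [1.2 0.3] off along y mm -0.7
scene 0.11 px [1.5 0.2] off along y mm -1.6
```

Call:
move_arm:
  targets:
    - [[0.95, 0.3, -0.055, 0, 0], [0.95, 0.4, -0.073, 0, 0], [0.95, 0.4, -0.073, 0, 0], [0.95, 0.4, -0.073, 0, 0], [0.95, 0.4, -0.073, 0, 0]]

```text
time_s: 18.4
eef_pos: [0.5459, 0.0766, 0.0426]
tool_rot: [[0.174, 0.985, 0.0], [0.985, -0.174, -0.0], [-0.0, 0.0, -1.0]]
contact_force: [0.8, 0.6, -3.2]
finger_gap: 0.0106
grasp_force: 78.6
```

Call:
move_arm:
  targets:
    - [[0.95, 0.4, -0.073, -0.02, 0], [0.95, 0.35, -0.064, -0.02, 0], [0.95, 0.2, -0.037, 0, 0], [0.95, 0.1, -0.018, 0, 0], [0.95, 0, 0, 0, 0]]

```text
time_s: 18.82
eef_pos: [0.577, 0.0708, 0.0411]
tool_rot: [[0.174, 0.985, -0.0], [0.985, -0.174, -0.0], [-0.0, -0.0, -1.0]]
contact_force: [0.6, 0.4, -3.3]
finger_gap: 0.0109
grasp_force: 78.6
```

```bash
python3 chk.py
```

```text
[0.57697228 0.07081825 0.0410974 ] -10.047488111246428 0.010861758264158645 [ 0.64245801  0.39353563 -3.33825813]
rack xy of tcp -0.007304023760318093 0.0018264844460607627
top -0.11 px [1.1 0.6] off along y mm -3.0
top -0.055 px [0.8 0.3] off along y mm -2.3
scene -0.11 px [ 0.9 -0.4] off along y mm -2.6
scene 0.055 px [ 0.9 -0.3] off along y mm -2.1
scene 0.11 px [ 0.9 -0.4] off along y mm -2.4
```

Call:
move_arm:
  targets:
    - [[0.95, 0.076, -0.013, -0.02, 0], [0.95, 0, 0, 0, 0], [0.4, 0, 0, 0, 0], [0.4, 0, 0, 0, 0], [0.4, 0, 0, 0, 0]]

```text
time_s: 19.33
eef_pos: [0.5793, 0.0705, 0.0408]
tool_rot: [[0.174, 0.985, 0.001], [0.985, -0.174, -0.0], [0.0, 0.001, -1.0]]
contact_force: [-0.5, -0.0, 0.3]
finger_gap: 0.0465
grasp_force: 0.0
```

Call:
move_arm:
  targets:
    - [[0.4, 0, 0, 0.4, 0], [0.4, 0, 0, 1, 0], [0.4, 0, 0, 1, 0], [0.4, 0, 0, 1, 0], [0.5, -0.02, -0.79, 0, -0.95]]

```text
time_s: 19.75
eef_pos: [0.5807, 0.0491, 0.1487]
tool_rot: [[0.268, 0.963, 0.011], [0.964, -0.268, -0.0], [0.003, 0.01, -1.0]]
contact_force: [0.8, 0.4, 1.0]
finger_gap: 0.0426
grasp_force: 0.0
```

Call:
move_arm:
  targets:
    - [[0.55, -0.02, -0.79, 0, -0.95], [0.6, -0.02, -0.79, 0, -0.95], [0.6, -0.02, -0.79, 0, -0.95], [0.6, -0.02, -0.79, 0, -0.95], [0.6, -0.02, -0.79, 0, -0.95]]

```text
time_s: 20.17
eef_pos: [0.5754, -0.0729, 0.1427]
tool_rot: [[0.701, 0.713, 0.001], [0.713, -0.701, -0.0], [0.0, 0.001, -1.0]]
contact_force: [1.4, 0.2, -0.9]
finger_gap: 0.034
grasp_force: 0.0
```

Run:
```python
from h import *
o=robot.observe();print(o["eef_pos"],np.degrees(np.arctan2(o["tool_rot"][1,1],o["tool_rot"][0,1])),o["finger_gap"])
B={"top":(-.0013,.0006),"scene":(.0018,.0043)}
for n,b in(("top",(225,120,345,215)),("scene",(210,160,345,270))):
    im=cam(n);cv2.imwrite(f"pics/{n}8.png",im)
    for c in pins(n,b,im):
        w=atz(n,*c,.08)-B[n]-[.6183,.0616]; print(n,np.round(c,1),"rack",np.round(1e3*np.array([w@[.9845,-.1754]+.035,w@[.1754,.9845]]),1))
    b=b if n=="top" else (290,150,380,200)
    if n=="top": b=(360,150,450,235)
    m=cv2.inRange(cv2.cvtColor(im,cv2.COLOR_BGR2HSV),(0,0,165),(180,40,255)); k=np.zeros_like(m);k[b[1]:b[3],b[0]:b[2]]=1
    q,l,s,c=cv2.connectedComponentsWithStats(m*k)
    print([(np.round(atz(n,*c[i],.011)-B[n],4),s[i,4]) for i in range(1,q) if s[i,4]>30])
```

```text
[ 0.57538333 -0.07285284  0.14271157] -44.52280263748682 0.03400858757212445
top [235.1 146.7] rack [ 75.5 109.6]
top [256. 150.] rack [76.1 53.9]
top [275.3 153.3] rack [76.   2.4]
top [228.5 176.6] rack [ -5.5 109.8]
top [249.4 180.4] rack [-5.8 54.4]
[(array([ 0.5721, -0.2638]), np.int32(425)), (array([ 0.5645, -0.3179]), np.int32(428)), (array([ 0.5689, -0.362 ]), np.int32(422))]
scene [278.8 199.2] rack [  74.8 -110.3]
scene [266.5 210. ] rack [ 75.1 -54.9]
scene [301.5 210. ] rack [  -5.9 -109.3]
scene [254.  221.5] rack [74.   0.1]
scene [289.8 222. ] rack [ -7.7 -52.6]
scene [240.5 233. ] rack [75.2 53.8]
scene [277.5 233. ] rack [-6.1 -0.9]
scene [226.3 246.1] rack [ 73.8 110.1]
scene [264.2 246.6] rack [-8.1 56.7]
scene [250.2 259.2] rack [ -6.5 110. ]
[(array([ 0.569 , -0.3581]), np.int32(195)), (array([ 0.5629, -0.3141]), np.int32(202)), (array([ 0.559 , -0.2602]), np.int32(186))]
```

Call:
move_arm:
  targets:
    - [[0.6, -0.014, -0.79, -0.26, -0.95], [0.6, -0.014, -0.79, -0.26, -0.95], [0.6, -0.014, -0.79, -0.26, -0.95], [0.6, -0.014, -0.79, -0.26, -0.95], [0.6, -0.014, -0.79, -0.26, -0.95]]

```text
time_s: 20.68
eef_pos: [0.5735, -0.1905, 0.1033]
tool_rot: [[0.956, 0.294, 0.0], [0.294, -0.956, 0.0], [0.0, 0.0, -1.0]]
contact_force: [0.1, 0.4, 0.0]
finger_gap: 0.0341
grasp_force: 0.0
```

Call:
move_arm:
  targets:
    - [[0.6, -0.014, -0.79, -0.26, -0.95], [0.6, -0.014, -0.79, -0.26, -0.95], [0.6, -0.014, -0.79, -0.26, -0.95], [0.6, 0, 0, 0, 0], [0.6, 0, 0, 0, 0]]

```text
time_s: 21.1
eef_pos: [0.572, -0.2614, 0.0796]
tool_rot: [[1.0, 0.004, -0.001], [0.004, -1.0, 0.001], [-0.001, -0.001, -1.0]]
contact_force: [-0.3, 0.1, -0.5]
finger_gap: 0.0341
grasp_force: 0.0
```

```bash
cat > st.py <<'E'
from h import *
o=robot.observe();print(o["eef_pos"],np.degrees(np.arctan2(o["tool_rot"][1,1],o["tool_rot"][0,1])),o["finger_gap"],o["grasp_force"],o["contact_force"],o["time_s"])
E
python3 st.py
```

```text
[ 0.57197774 -0.26137241  0.07962472] -89.78435879917028 0.03407443716844839 0.0 [-0.28712855  0.10831924 -0.50091266] 21.1
```

Call:
move_arm:
  targets:
    - [[0.6, 0, -0.04, -1, 0], [0.6, 0, 0, -0.9, 0], [0.6, 0, 0, -0.4, 0], [0.6, 0, 0, -0.2, 0], [0.6, 0, 0, 0, 0]]

```text
time_s: 21.52
eef_pos: [0.5722, -0.2615, 0.0047]
tool_rot: [[1.0, 0.005, -0.001], [0.005, -1.0, 0.001], [-0.001, -0.001, -1.0]]
contact_force: [-0.6, 0.0, -0.0]
finger_gap: 0.0342
grasp_force: 0.0
```

Call:
move_arm:
  targets:
    - [[0.9, 0, 0, 0, 0], [0.9, 0, 0, 0, 0], [0.9, 0, 0, 0, 0], [0.9, 0, 0, 0, 0], [0.9, 0, 0, 0, 0]]
  grip_force: 40

```text
time_s: 21.93
eef_pos: [0.5728, -0.2627, 0.0067]
tool_rot: [[1.0, 0.003, 0.002], [0.003, -1.0, -0.001], [0.002, 0.001, -1.0]]
contact_force: [0.8, 0.7, 7.7]
finger_gap: 0.018
grasp_force: 39.8
```

Call:
move_arm:
  targets:
    - [[0.9, 0, 0, 0.5, 0], [0.9, 0, 0, 1, 0], [0.9, 0, 0, 1, 0], [0.9, 0, 0, 1, 0], [0.9, 0, 0, 0, 0]]

```text
time_s: 22.35
eef_pos: [0.5742, -0.2639, 0.1168]
tool_rot: [[1.0, 0.003, 0.009], [0.003, -1.0, -0.006], [0.009, 0.006, -1.0]]
contact_force: [0.4, 0.2, -0.4]
finger_gap: 0.0183
grasp_force: 39.1
```

Run:
```python
from h import *
for n in("top","scene"): cv2.imwrite(f"pics/{n}9.png",cam(n))
a=cv2.imread("pics/scene9.png")[140:280,215:400]; b=cv2.imread("pics/top9.png")[120:260,300:460]
cv2.imwrite("pics/c9.png",np.hstack([cv2.resize(a,(462,350),interpolation=2),cv2.copyMakeBorder(cv2.resize(b,(336,294),interpolation=2),0,56,0,0,0)]))
```

```text
(no output)
```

View pics/c9.png

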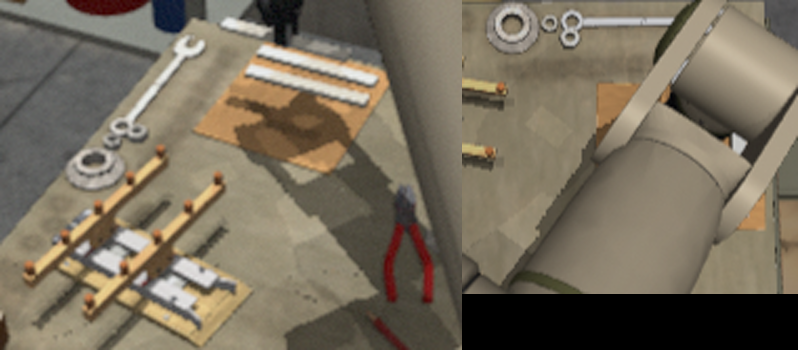

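Call:
move_arm:
  targets:
    - [[0.9, 0.14, 0.98, 0.1, -0.143], [0.9, 0.14, 0.98, 0.1, -0.143], [0.9, 0.14, 0.98, 0.1, -0.143], [0.9, 0.14, 0.98, 0, -0.143], [0.9, 0.14, 0.98, 0, -0.143]]

```text
time_s: 22.87
eef_pos: [0.5925, -0.114, 0.1178]
tool_rot: [[0.997, -0.073, -0.002], [-0.073, -0.997, 0.001], [-0.002, -0.001, -1.0]]
contact_force: [0.4, -0.0, -0.6]
finger_gap: 0.018
grasp_force: 39.2
```

Call:
move_arm:
  targets:
    - [[0.9, 0.14, 0.98, 0, -0.143], [0.9, 0.14, 0.98, 0, -0.143], [0.9, 0.14, 0.98, 0, -0.143], [0.9, 0.14, 0.98, 0, -0.143], [0.9, 0.14, 0.98, 0, -0.143]]

```text
time_s: 23.28
eef_pos: [0.6134, 0.033, 0.1176]
tool_rot: [[0.989, -0.147, -0.003], [-0.147, -0.989, 0.0], [-0.003, 0.0, -1.0]]
contact_force: [1.0, -0.1, -1.2]
finger_gap: 0.0179
grasp_force: 39.1
```

Call:
move_arm:
  targets:
    - [[0.9, 0.14, 0.98, 0, -0.143], [0.9, 0.14, 0.98, 0, -0.143], [0.9, 0, 0, -0.4, 0], [0.9, 0, 0, 0, 0], [0.9, 0, 0, 0, 0]]

```text
time_s: 23.7
eef_pos: [0.6216, 0.0902, 0.1056]
tool_rot: [[0.984, -0.176, -0.004], [-0.176, -0.984, -0.0], [-0.003, 0.001, -1.0]]
contact_force: [-0.5, 0.1, 0.8]
finger_gap: 0.0183
grasp_force: 39.2
```

```bash
python3 st.py
python3 - <<'E'
from h import *
for n in("top","scene"): cv2.imwrite(f"pics/{n}10.png",cam(n))
a=cv2.imread("pics/scene10.png")[160:290,205:330]; b=cv2.imread("pics/top10.png")[110:230,220:350]
cv2.imwrite("pics/c10.png",np.hstack([cv2.resize(a,(375,390),interpolation=2),cv2.resize(b,(422,390),interpolation=2)]))
E
```

```text
[0.62164277 0.09022523 0.10555412] -100.11821463535034 0.018314570850500277 39.19004201889038 [-0.48223814  0.13545692  0.79466044] 23.7
```

View pics/c10.png

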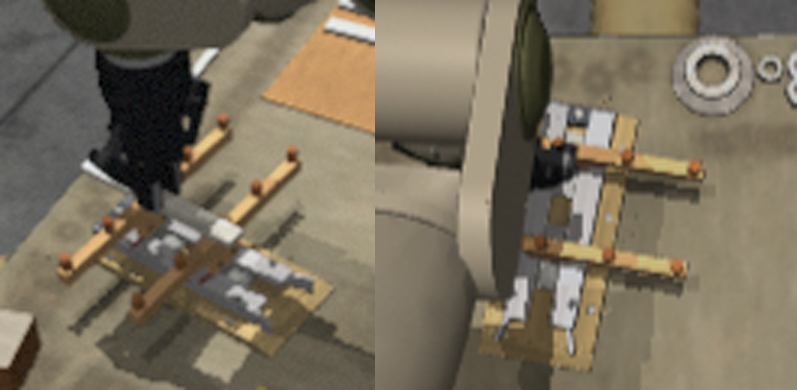

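Call:
move_arm:
  targets:
    - [[0.9, 0.05, -0.05, -0.5, 0], [0.9, 0, 0, -0.35, 0], [0.9, 0, 0, -0.16, 0], [0.9, 0, 0, 0, 0], [0.65, 0, 0, 0, 0]]

```text
time_s: 24.22
eef_pos: [0.624, 0.0886, 0.0769]
tool_rot: [[0.984, -0.176, -0.0], [-0.176, -0.984, 0.0], [-0.0, 0.0, -1.0]]
contact_force: [-1.1, 0.2, 0.5]
finger_gap: 0.0287
grasp_force: 0.0
```

Call:
move_arm:
  targets:
    - [[0.65, 0, 0, 0, 0], [0.65, 0, 0, 0, 0], [0.65, 0, 0, 0.3, 0], [0.65, 0, 0, 0.7, 0], [0.65, 0, 0, 0.8, 0]]

```text
time_s: 24.63
eef_pos: [0.6235, 0.0889, 0.1314]
tool_rot: [[0.984, -0.176, -0.002], [-0.176, -0.984, 0.0], [-0.002, 0.0, -1.0]]
contact_force: [-0.4, 0.2, 0.1]
finger_gap: 0.0297
grasp_force: 0.0
```

Call:
move_arm:
  targets:
    - [[0.6, -0.14, -0.965, 0, 0.13], [0.6, -0.14, -0.965, 0, 0.13], [0.6, -0.14, -0.965, 0, 0.13], [0.6, -0.14, -0.965, 0, 0.13], [0.6, -0.14, -0.965, 0, 0.13]]

```text
time_s: 25.05
eef_pos: [0.6028, -0.0572, 0.132]
tool_rot: [[0.994, -0.108, 0.001], [-0.108, -0.994, -0.0], [0.001, 0.0, -1.0]]
contact_force: [0.9, 0.6, 0.5]
finger_gap: 0.0341
grasp_force: 0.0
```

Call:
move_arm:
  targets:
    - [[0.6, -0.14, -0.965, 0, 0.13], [0.6, -0.14, -0.965, 0, 0.13], [0.6, -0.14, -0.965, 0, 0.13], [0.6, -0.14, -0.965, -0.3, 0.13], [0.6, -0.14, -0.965, -0.3, 0.13]]

```text
time_s: 25.47
eef_pos: [0.5821, -0.2023, 0.1143]
tool_rot: [[0.999, -0.04, 0.002], [-0.04, -0.999, -0.001], [0.002, 0.001, -1.0]]
contact_force: [0.7, 0.5, -0.1]
finger_gap: 0.034
grasp_force: 0.0
```

Call:
move_arm:
  targets:
    - [[0.6, -0.14, -0.965, -0.3, 0.13], [0.6, -0.14, -0.965, -0.3, 0.13], [0.6, -0.14, -0.965, -0.3, 0.13], [0.6, -0.14, -0.965, -0.3, 0.13], [0.6, 0, 0, 0, 0]]

```text
time_s: 25.88
eef_pos: [0.5638, -0.3212, 0.0759]
tool_rot: [[1.0, 0.01, -0.001], [0.01, -1.0, -0.001], [-0.001, 0.001, -1.0]]
contact_force: [-1.0, -0.4, -0.7]
finger_gap: 0.0343
grasp_force: 0.0
```

```bash
python3 st.py
python3 - <<'E'
from h import *
B={"top":(-.0013,.0006),"scene":(.0018,.0043)}
for n,b in(("top",(220,110,360,230)),("scene",(205,160,345,290))):
    im=cam(n);cv2.imwrite(f"pics/{n}11.png",im)
E
```

```text
[ 0.56376216 -0.32122932  0.07589849] -89.4315009429056 0.03434441034198939 0.0 [-1.03396389 -0.35128789 -0.71229331] 25.8833
```

Call:
move_arm:
  targets:
    - [[0.65, 0.01, 0.15, -0.6, 0], [0.65, 0, 0, -0.8, 0], [0.65, 0, 0, -0.7, 0], [0.65, 0, 0, -0.28, 0], [0.65, 0, 0, 0, 0]]

```text
time_s: 26.4
eef_pos: [0.5665, -0.313, 0.0078]
tool_rot: [[1.0, 0.015, 0.003], [0.015, -1.0, -0.005], [0.003, 0.005, -1.0]]
contact_force: [0.1, -0.2, 1.4]
finger_gap: 0.03
grasp_force: 0.9
```

Call:
move_arm:
  targets:
    - [[0.9, 0, 0, 0, 0], [0.9, 0, 0, 0, 0], [0.9, 0, 0, 0, 0], [0.9, 0, 0, 0, 0], [0.9, 0, 0, 0, 0]]

```text
time_s: 26.82
eef_pos: [0.5656, -0.3115, 0.0055]
tool_rot: [[1.0, 0.014, -0.0], [0.014, -1.0, 0.0], [-0.0, -0.0, -1.0]]
contact_force: [-0.4, 0.0, 0.3]
finger_gap: 0.0086
grasp_force: 0.0
```

View pics/scene11.png

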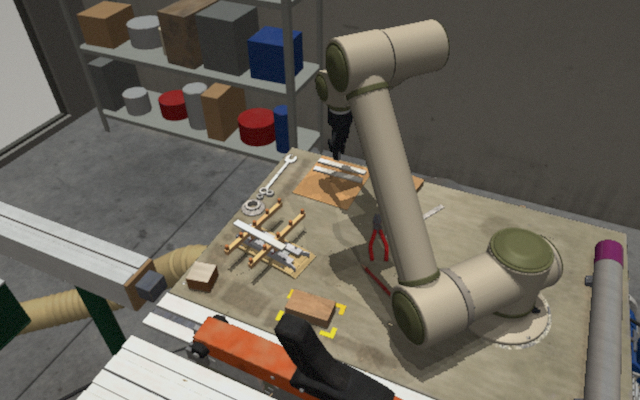

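Call:
move_arm:
  targets:
    - [[0.9, 0, 0, 0.5, 0], [0.9, 0, 0, 1, 0], [0.7, 0, 1, 1, 0], [0.6, 0, 1, 0, 0], [0.6, 0, 1, 0, 0]]

```text
time_s: 27.23
eef_pos: [0.566, -0.222, 0.0817]
tool_rot: [[1.0, 0.013, 0.003], [0.013, -1.0, -0.002], [0.003, 0.002, -1.0]]
contact_force: [0.5, -0.3, -0.8]
finger_gap: 0.0345
grasp_force: 0.0
```

```bash
python3 st.py
cat > strips.py <<'E'
from h import *
B={"top":(-.0013,.0006),"scene":(.0018,.0043)}
for n,b in(("top",(360,140,455,235)),("scene",(290,145,385,205))):
    im=cam(n);cv2.imwrite(f"pics/{n}12.png",im)
    m=cv2.inRange(cv2.cvtColor(im,cv2.COLOR_BGR2HSV),(0,0,160),(180,40,255)); k=np.zeros_like(m);k[b[1]:b[3],b[0]:b[2]]=1
    q,l,s,c=cv2.connectedComponentsWithStats(m*k)
    for i in range(1,q):
        if s[i,4]<30: continue
        w=np.array([atz(n,*p[::-1],.011) for p in np.argwhere(l==i)]);L=cv2.fitLine(w.astype(np.float32),2,0,.01,.01).ravel()
        print(n,np.round(w.mean(0)-B[n],4),s[i,4],"ang",round(np.degrees(np.arctan(L[1]/L[0])),1),np.round(np.ptp(w,0),3))
E
python3 strips.py
python3 - <<'E'
import cv2,numpy as np
a=cv2.imread("pics/scene12.png")[145:205,285:385]; b=cv2.imread("pics/top12.png")[140:240,350:460]
cv2.imwrite("pics/c12.png",np.hstack([cv2.resize(a,(400,240),interpolation=2),cv2.resize(b,(264,240),interpolation=2)]))
E
```

```text
[ 0.56597366 -0.22196686  0.08169522] -89.27370127207418 0.03452255147112638 0.0 [ 0.4559672  -0.30068636 -0.79656436] 27.2333
top [ 0.5272 -0.3618] 212 ang -1.8 [0.09  0.019]
scene [ 0.5431 -0.3578] 137 ang -1.0 [0.123 0.021]
scene [ 0.5353 -0.3236] 47 ang 2.0 [0.101 0.01 ]
```

View pics/c12.png

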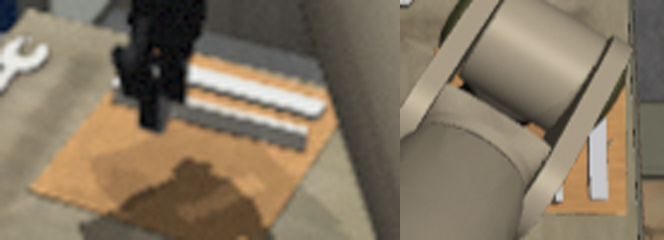

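Call:
move_arm:
  targets:
    - [[0.6, 0, 1, 0.5, 0], [0.6, 0, 1, 0.5, 0], [0.6, 0, 1, 0.5, 0], [0.6, 0, 1, 0, 0], [0.6, 0, 1, 0, 0]]

```text
time_s: 27.75
eef_pos: [0.5658, -0.0716, 0.1258]
tool_rot: [[1.0, 0.013, 0.002], [0.013, -1.0, -0.001], [0.002, 0.001, -1.0]]
contact_force: [0.9, -0.1, -0.2]
finger_gap: 0.0344
grasp_force: 0.0
```

```bash
python3 st.py; python3 strips.py
```

```text
[ 0.56577931 -0.07164615  0.12575054] -89.24071484107321 0.03443473066329677 0.0 [ 0.94179233 -0.1026976  -0.23901721] 27.75
top [ 0.5653 -0.3156] 150 ang 0.8 [0.169 0.008]
top [ 0.5691 -0.362 ] 424 ang -0.5 [0.166 0.02 ]
scene [ 0.5701 -0.3579] 196 ang -0.8 [0.172 0.022]
scene [ 0.5692 -0.3234] 80 ang 0.7 [0.163 0.01 ]
```

Run:
```python
from h import *
for n in("top","scene"):
    im=cv2.imread(f"pics/{n}12.png")
    for r in robot.silhouettes(n,"strip_0"):
        g=r["region"]; c=np.argwhere(g).mean(0)[::-1]; w=atz(n,*c,.011); print(n,round(r["confidence"],2),g.sum(),np.round(w,4))
im=cv2.imread("pics/top12.png"); X=[proj("top",[.555,-.3+-.001*k,.011]) for k in range(0,80,2)]
print([(300+2*k,int(im[int(round(p[1])),int(round(p[0]))].min())) for k,p in enumerate(X)])
a=im[150:235,370:450];cv2.imwrite("pics/c13.png",cv2.resize(a,None,fx=6,fy=6,interpolation=2))
```

```text
top 0.78 280 [ 0.5634 -0.3127]
top 0.68 535 [0.6383 0.0982]
top 0.61 420 [ 0.5663 -0.3606]
scene 0.87 430 [0.659  0.0385]
scene 0.85 326 [ 0.5667 -0.3098]
scene 0.84 260 [ 0.5656 -0.3534]
[(300, 86), (302, 80), (304, 47), (306, 55), (308, 55), (310, 80), (312, 198), (314, 198), (316, 197), (318, 168), (320, 91), (322, 91), (324, 92), (326, 92), (328, 90), (330, 90), (332, 90), (334, 90), (336, 89), (338, 89), (340, 88), (342, 89), (344, 88), (346, 88), (348, 81), (350, 77), (352, 198), (354, 198), (356, 197), (358, 197), (360, 197), (362, 198), (364, 197), (366, 197), (368, 197), (370, 194), (372, 89), (374, 91), (376, 91), (378, 90)]
```

View pics/c13.png

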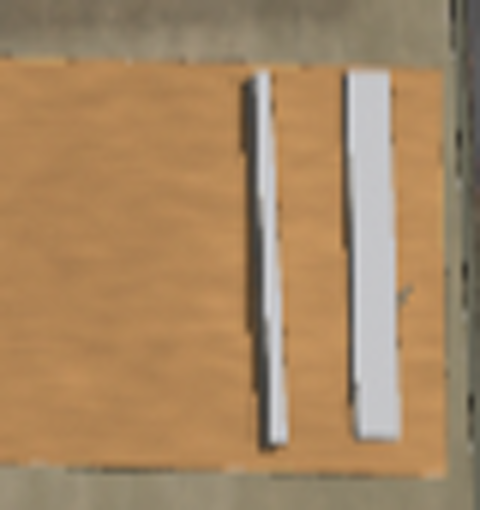

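Call:
move_arm:
  targets:
    - [[0.6, 0.01, -0.96, -0.1, -0.022], [0.6, 0.01, -0.96, -0.1, -0.022], [0.6, 0.01, -0.96, -0.2, -0.022], [0.6, 0.01, -0.96, -0.2, -0.022], [0.6, 0.01, -0.96, -0.2, -0.022]]

```text
time_s: 28.37
eef_pos: [0.5665, -0.2197, 0.1004]
tool_rot: [[1.0, 0.0, -0.0], [0.0, -1.0, -0.0], [-0.0, 0.0, -1.0]]
contact_force: [1.0, 0.5, -0.6]
finger_gap: 0.0343
grasp_force: 0.0
```

Call:
move_arm:
  targets:
    - [[0.6, 0.01, -0.96, -0.2, -0.022], [0.6, 0.01, -0.96, -0.2, -0.022], [0.6, 0.01, -0.96, -0.2, -0.022], [0.6, 0.01, -0.96, -0.2, -0.022], [0.6, 0.01, -0.96, -0.2, -0.022]]

```text
time_s: 28.78
eef_pos: [0.5674, -0.3638, 0.0701]
tool_rot: [[1.0, -0.011, -0.0], [-0.011, -1.0, 0.0], [-0.0, -0.0, -1.0]]
contact_force: [0.3, 0.2, -0.9]
finger_gap: 0.034
grasp_force: 0.0
```

Call:
move_arm:
  targets:
    - [[0.61, 0, 0, -0.2, 0], [0.61, 0, 0, 0, 0], [0.61, 0, 0, 0, 0], [0.61, 0, 0, 0, 0], [0.61, 0, 0, 0, 0]]

```text
time_s: 29.2
eef_pos: [0.5687, -0.36, 0.0655]
tool_rot: [[1.0, -0.009, 0.0], [-0.009, -1.0, -0.0], [0.0, 0.0, -1.0]]
contact_force: [0.6, 0.3, -0.6]
finger_gap: 0.0334
grasp_force: 0.0
```

Settled on target; descend 61 mm and grasp.

Call:
move_arm:
  targets:
    - [[0.61, 0, 0, -0.8, 0], [0.61, 0, 0, -0.7, 0], [0.61, 0, 0, -0.4, 0], [0.61, 0, 0, -0.12, 0], [0.61, 0, 0, 0, 0]]

```text
time_s: 29.62
eef_pos: [0.5685, -0.36, 0.004]
tool_rot: [[1.0, -0.009, -0.001], [-0.009, -1.0, 0.001], [-0.001, -0.001, -1.0]]
contact_force: [-0.4, -0.6, 1.2]
finger_gap: 0.0335
grasp_force: 0.0
```

Call:
move_arm:
  targets:
    - [[0.9, 0, 0, 0, 0], [0.9, 0, 0, 0, 0], [0.9, 0, 0, 0, 0], [0.9, 0, 0, 0, 0], [0.9, 0, 0, 0, 0]]

```text
time_s: 30.03
eef_pos: [0.5691, -0.3609, 0.0056]
tool_rot: [[1.0, -0.009, 0.002], [-0.009, -1.0, -0.001], [0.002, 0.001, -1.0]]
contact_force: [-0.1, 0.4, 6.7]
finger_gap: 0.0184
grasp_force: 40.8
```

Call:
move_arm:
  targets:
    - [[0.9, 0, 0, 0.5, 0], [0.9, 0, 0, 1, 0], [0.9, 0, 0, 1, 0], [0.9, 0, 0, 1, 0], [0.9, 0, 0, 0.3, 0]]

```text
time_s: 30.45
eef_pos: [0.5697, -0.3616, 0.1235]
tool_rot: [[1.0, -0.009, 0.006], [-0.009, -1.0, -0.005], [0.006, 0.005, -1.0]]
contact_force: [0.3, -0.8, 0.5]
finger_gap: 0.0182
grasp_force: 40.1
```

Call:
move_arm:
  targets:
    - [[0.9, 0.106, 0.94, 0, -0.113], [0.9, 0.106, 0.94, 0, -0.113], [0.9, 0.106, 0.94, 0, -0.113], [0.9, 0.106, 0.94, 0, -0.113], [0.9, 0.106, 0.94, 0, -0.113]]

```text
time_s: 30.87
eef_pos: [0.5841, -0.2181, 0.1178]
tool_rot: [[0.998, -0.069, -0.001], [-0.069, -0.998, 0.0], [-0.001, -0.0, -1.0]]
contact_force: [1.0, -1.2, -1.5]
finger_gap: 0.0182
grasp_force: 40.1
```

Call:
move_arm:
  targets:
    - [[0.9, 0.106, 0.94, 0, -0.113], [0.9, 0.106, 0.94, 0, -0.113], [0.9, 0.106, 0.94, 0, -0.113], [0.9, 0.106, 0.94, 0, -0.113], [0.9, 0.106, 0.94, 0, -0.113]]

```text
time_s: 31.28
eef_pos: [0.6, -0.0771, 0.1178]
tool_rot: [[0.992, -0.128, -0.001], [-0.128, -0.992, 0.0], [-0.001, -0.0, -1.0]]
contact_force: [0.3, -1.0, -0.1]
finger_gap: 0.0183
grasp_force: 40.1
```

Call:
move_arm:
  targets:
    - [[0.9, 0.106, 0.94, 0, -0.113], [0.9, 0.106, 0.94, 0, -0.113], [0.9, 0.106, 0.94, 0, -0.113], [0.9, 0.106, 0.94, 0, -0.113], [0.9, 0, 0, -0.3, 0]]

```text
time_s: 31.7
eef_pos: [0.6135, 0.0388, 0.1102]
tool_rot: [[0.985, -0.171, 0.002], [-0.171, -0.985, 0.001], [0.002, -0.001, -1.0]]
contact_force: [0.5, 0.4, 0.2]
finger_gap: 0.0187
grasp_force: 40.1
```

Call:
move_arm:
  targets:
    - [[0.9, 0, 0, 0, 0], [0.9, 0, 0, 0, 0], [0.9, 0, 0, 0, 0], [0.9, 0, 0, 0, 0], [0.9, 0, 0, 0, 0]]

```text
time_s: 32.12
eef_pos: [0.6131, 0.0333, 0.1095]
tool_rot: [[0.985, -0.175, 0.0], [-0.175, -0.985, -0.0], [0.0, 0.0, -1.0]]
contact_force: [-0.3, 1.2, 0.0]
finger_gap: 0.0182
grasp_force: 40.1
```

Call:
move_arm:
  targets:
    - [[0.9, 0, 0.03, -0.6, 0], [0.9, 0, 0, -0.4, 0], [0.9, 0, 0, -0.17, 0], [0.9, 0, 0, 0, 0], [0.9, 0, 0, 0, 0]]

```text
time_s: 32.53
eef_pos: [0.6132, 0.0349, 0.0746]
tool_rot: [[0.985, -0.175, 0.0], [-0.175, -0.985, -0.0], [0.0, -0.0, -1.0]]
contact_force: [1.2, -0.2, -0.5]
finger_gap: 0.0183
grasp_force: 40.1
```

Call:
move_arm:
  targets:
    - [[0.65, 0, 0, 0, 0], [0.65, 0, 0, 0, 0], [0.65, 0, 0, 0.3, 0], [0.65, 0, 0, 0.7, 0], [0.65, 0, 0, 0.6, 0]]

```text
time_s: 32.95
eef_pos: [0.613, 0.0352, 0.1237]
tool_rot: [[0.985, -0.174, 0.0], [-0.174, -0.985, 0.0], [0.0, -0.0, -1.0]]
contact_force: [-0.5, -0.1, -0.5]
finger_gap: 0.0298
grasp_force: 0.0
```

Call:
move_arm:
  targets:
    - [[0.8, -0.124, -0.96, 0, 0.13], [1, -0.124, -0.96, 0, 0.13], [1, -0.124, -0.96, 0, 0.13], [1, -0.124, -0.96, 0, 0.13], [1, -0.124, -0.96, 0, 0.13]]

```text
time_s: 33.37
eef_pos: [0.5943, -0.1101, 0.1234]
tool_rot: [[0.994, -0.106, 0.001], [-0.106, -0.994, -0.0], [0.001, 0.0, -1.0]]
contact_force: [0.8, 0.7, -0.2]
finger_gap: 0.0002
grasp_force: 0.0
```

Call:
move_arm:
  targets:
    - [[1, -0.124, -0.96, 0, 0.13], [1, -0.124, -0.96, 0, 0.13], [1, -0.124, -0.96, 0, 0.13], [1, -0.124, -0.96, 0, 0.13], [1, -0.124, -0.96, 0, 0.13]]

```text
time_s: 33.78
eef_pos: [0.5756, -0.2543, 0.1233]
tool_rot: [[0.999, -0.038, 0.001], [-0.038, -0.999, -0.001], [0.001, 0.001, -1.0]]
contact_force: [0.4, 0.6, 0.3]
finger_gap: 0.0002
grasp_force: 0.0
```

Call:
move_arm:
  targets:
    - [[1, -0.124, -0.96, 0, 0.13], [1, -0.124, -0.96, 0, 0.13], [1, -0.124, -0.96, 0, 0.13], [1, 0, 0, -0.5, 0], [1, 0, 0, -0.5, 0]]

```text
time_s: 34.2
eef_pos: [0.5646, -0.3414, 0.0934]
tool_rot: [[1.0, -0.0, 0.002], [-0.0, -1.0, -0.002], [0.002, 0.002, -1.0]]
contact_force: [0.5, 0.6, -0.8]
finger_gap: -0.0003
grasp_force: 0.0
```

Call:
move_arm:
  targets:
    - [[1, 0, 0, -0.5, 0], [1, 0, 0, 0, 0], [1, 0, 0, 0, 0], [1, 0, 0, 0, 0], [1, 0, 0, 0, 0]]

```text
time_s: 34.62
eef_pos: [0.5652, -0.3395, 0.0787]
tool_rot: [[1.0, 0.002, 0.002], [0.002, -1.0, -0.002], [0.002, 0.002, -1.0]]
contact_force: [-0.1, 0.4, -0.4]
finger_gap: 0.0001
grasp_force: 0.0
```

Call:
move_arm:
  targets:
    - [[1, 0, -0.05, -0.9, 0], [1, 0, 0, -0.7, 0], [1, 0, 0, -0.35, 0], [1, 0, 0, -0.1, 0], [1, 0, 0, 0, 0]]

```text
time_s: 35.03
eef_pos: [0.5648, -0.3407, 0.0159]
tool_rot: [[1.0, 0.002, -0.0], [0.002, -1.0, 0.0], [-0.0, -0.0, -1.0]]
contact_force: [-0.1, 0.1, -0.2]
finger_gap: -0.0001
grasp_force: 0.0
```

Call:
move_arm:
  targets:
    - [[1, 0, 0.15, 0, 0], [1, 0, 0.2, 0, 0], [1, 0, 0.2, 0, 0], [1, 0, 0.2, 0, 0], [1, 0, 0, 0, 0]]

```text
time_s: 35.45
eef_pos: [0.5653, -0.3178, 0.0177]
tool_rot: [[1.0, 0.003, 0.002], [0.003, -1.0, -0.003], [0.002, 0.003, -1.0]]
contact_force: [-1.7, -1.3, 5.9]
finger_gap: -0.0002
grasp_force: 3.1
```

Call:
move_arm:
  targets:
    - [[1, 0, 0, 0, 0], [1, 0, 0, 0.5, 0], [1, 0, 0.5, 1, 0], [1, 0, 1, 1, 0], [0.8, 0, 1, 0.5, 0]]

```text
time_s: 35.87
eef_pos: [0.5654, -0.2435, 0.1088]
tool_rot: [[1.0, 0.001, 0.004], [0.001, -1.0, -0.003], [0.004, 0.003, -1.0]]
contact_force: [1.6, 0.8, 0.2]
finger_gap: 0.0108
grasp_force: 0.0
```

Call:
move_arm:
  targets:
    - [[0.6, 0, 1, 0, 0], [0.6, 0, 1, 0, 0], [0.6, 0, 1, 0, 0], [0.6, 0, 1, 0, 0], [0.6, 0, 1, 0, 0]]

```text
time_s: 36.28
eef_pos: [0.5643, -0.0917, 0.1058]
tool_rot: [[1.0, 0.002, 0.001], [0.002, -1.0, -0.0], [0.001, 0.0, -1.0]]
contact_force: [1.0, 1.8, 0.0]
finger_gap: 0.0341
grasp_force: 0.0
```

```bash
python3 st.py; python3 strips.py
python3 - <<'E'
import cv2,numpy as np
a=cv2.imread("pics/scene12.png")[145:300,205:385]; b=cv2.imread("pics/top12.png")[110:235,230:450]
cv2.imwrite("pics/c14.png",np.hstack([cv2.resize(a,(360,310),interpolation=2),cv2.copyMakeBorder(cv2.resize(b,(440,250),interpolation=2),0,60,0,0,0)]))
E
```

```text
[ 0.56433947 -0.0917097   0.10579318] -89.86656659094983 0.0340628953061907 0.0 [0.99781017 1.78816172 0.03796578] 36.2833
top [ 0.5648 -0.2984] 431 ang 0.8 [0.169 0.02 ]
scene [ 0.5538 -0.2946] 186 ang 0.9 [0.148 0.022]
```

View pics/c14.png

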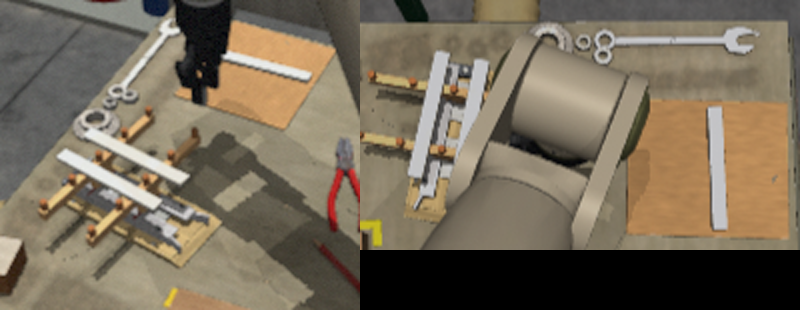

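Call:
move_arm:
  targets:
    - [[0.6, 0, -0.97, -0.2, 0.1], [0.6, 0, -0.97, -0.2, 0], [0.6, 0, -0.97, -0.2, 0], [0.6, 0, -0.97, -0.2, 0], [0.6, 0, -0.97, -0.2, 0]]

```text
time_s: 36.8
eef_pos: [0.5644, -0.2409, 0.0753]
tool_rot: [[1.0, 0.012, 0.001], [0.012, -1.0, -0.001], [0.001, 0.001, -1.0]]
contact_force: [0.4, -0.9, 1.0]
finger_gap: 0.0343
grasp_force: 0.0
```

Call:
move_arm:
  targets:
    - [[0.6, 0, -0.97, -0.2, 0], [0.6, 0, -0.97, -0.3, 0], [0.6, 0, 0, 0, 0], [0.6, 0, 0, 0, 0], [0.6, 0, 0, 0, 0]]

```text
time_s: 37.22
eef_pos: [0.5645, -0.2971, 0.0604]
tool_rot: [[1.0, 0.012, 0.0], [0.012, -1.0, 0.0], [0.0, -0.0, -1.0]]
contact_force: [-0.5, 0.7, 0.1]
finger_gap: 0.0344
grasp_force: 0.0
```

Call:
move_arm:
  targets:
    - [[0.6, 0, 0, 0, 0], [0.6, 0, 0, 0, 0], [0.6, 0, 0, 0, 0], [0.6, 0, 0, 0, 0], [0.6, 0, 0, 0, 0]]

```text
time_s: 37.63
eef_pos: [0.5648, -0.2971, 0.0604]
tool_rot: [[1.0, 0.013, 0.0], [0.013, -1.0, -0.0], [0.0, 0.0, -1.0]]
contact_force: [0.3, -0.5, -1.2]
finger_gap: 0.0344
grasp_force: 0.0
```

Call:
move_arm:
  targets:
    - [[0.6, 0, 0, -0.7, 0], [0.6, 0, 0, -0.7, 0], [0.6, 0, 0, -0.35, 0], [0.6, 0, 0, -0.11, 0], [0.6, 0, 0, 0, 0]]

```text
time_s: 38.05
eef_pos: [0.5645, -0.2973, 0.0038]
tool_rot: [[1.0, 0.012, -0.001], [0.012, -1.0, 0.001], [-0.001, -0.001, -1.0]]
contact_force: [0.1, 0.0, -0.1]
finger_gap: 0.034
grasp_force: 0.0
```

Call:
move_arm:
  targets:
    - [[0.9, 0, 0, 0, 0], [0.9, 0, 0, 0, 0], [0.9, 0, 0, 0, 0], [0.9, 0, 0, 0, 0], [0.9, 0, 0, 0, 0]]

```text
time_s: 38.47
eef_pos: [0.5652, -0.2978, 0.0055]
tool_rot: [[1.0, 0.012, 0.002], [0.012, -1.0, -0.001], [0.002, 0.001, -1.0]]
contact_force: [0.3, 0.6, 6.5]
finger_gap: 0.018
grasp_force: 40.1
```

Call:
move_arm:
  targets:
    - [[0.9, 0, 0, 0.5, 0], [0.9, 0, 0, 1, 0], [0.9, 0, 0, 1, 0], [0.9, 0, 0, 1, 0], [0.9, 0, 0, 0.3, 0]]

```text
time_s: 38.88
eef_pos: [0.5659, -0.2983, 0.1233]
tool_rot: [[1.0, 0.013, 0.006], [0.013, -1.0, -0.004], [0.006, 0.005, -1.0]]
contact_force: [0.4, -0.8, -0.6]
finger_gap: 0.0182
grasp_force: 39.5
```

Call:
move_arm:
  targets:
    - [[0.9, 0.13, 0.925, 0, -0.18], [0.9, 0.13, 0.925, 0, -0.18], [0.9, 0.13, 0.925, 0, -0.18], [0.9, 0.13, 0.925, 0, -0.18], [0.9, 0.13, 0.925, 0, -0.18]]

```text
time_s: 39.3
eef_pos: [0.5839, -0.1573, 0.1179]
tool_rot: [[0.997, -0.083, -0.001], [-0.083, -0.997, 0.0], [-0.001, -0.0, -1.0]]
contact_force: [0.8, 0.3, -0.1]
finger_gap: 0.0183
grasp_force: 39.4
```

Call:
move_arm:
  targets:
    - [[0.9, 0.13, 0.925, 0, -0.18], [0.9, 0.13, 0.925, 0, -0.18], [0.9, 0.13, 0.925, 0, -0.18], [0.9, 0.13, 0.925, 0, -0.18], [0.9, 0.13, 0.925, 0, -0.18]]

```text
time_s: 39.72
eef_pos: [0.6034, -0.0185, 0.1179]
tool_rot: [[0.984, -0.176, -0.001], [-0.176, -0.984, 0.0], [-0.001, -0.0, -1.0]]
contact_force: [0.7, 0.0, -0.5]
finger_gap: 0.0185
grasp_force: 39.4
```

Call:
move_arm:
  targets:
    - [[0.9, 0, 0, -0.3, 0], [0.9, 0, 0, 0, 0], [0.9, 0, 0, 0, 0], [0.9, 0, 0, 0, 0], [0.9, 0, 0, 0, 0]]

```text
time_s: 40.13
eef_pos: [0.6037, -0.0211, 0.1095]
tool_rot: [[0.984, -0.177, 0.0], [-0.177, -0.984, -0.0], [0.0, 0.0, -1.0]]
contact_force: [-0.3, -1.1, -1.1]
finger_gap: 0.0184
grasp_force: 39.5
```

Call:
move_arm:
  targets:
    - [[0.9, 0, 0, 0, 0], [0.9, 0, 0, 0, 0], [0.9, 0, 0, 0, 0], [0.9, 0, 0, 0, 0], [0.9, 0, 0, 0, 0]]

```text
time_s: 40.55
eef_pos: [0.6036, -0.02, 0.1094]
tool_rot: [[0.985, -0.175, 0.0], [-0.175, -0.985, -0.0], [0.0, -0.0, -1.0]]
contact_force: [-0.4, -0.3, 0.6]
finger_gap: 0.0184
grasp_force: 39.5
```

Lower, release, retreat and look.

Call:
move_arm:
  targets:
    - [[0.9, 0, 0, -0.6, 0], [0.9, 0, 0, -0.4, 0], [0.9, 0, 0, -0.17, 0], [0.9, 0, 0, 0, 0], [0.9, 0, 0, 0, 0]]

```text
time_s: 40.97
eef_pos: [0.6039, -0.02, 0.0746]
tool_rot: [[0.985, -0.175, 0.0], [-0.175, -0.985, -0.0], [0.0, -0.0, -1.0]]
contact_force: [0.0, 0.8, -1.1]
finger_gap: 0.0182
grasp_force: 39.5
```

Call:
move_arm:
  targets:
    - [[0.65, 0, 0, 0, 0], [0.65, 0, 0, 0, 0], [0.65, 0, 0, 0.3, 0], [0.65, 0, 0, 0.7, 0], [0.65, 0, 0, 1, 0]]

```text
time_s: 41.38
eef_pos: [0.6027, -0.0197, 0.134]
tool_rot: [[0.985, -0.175, -0.004], [-0.175, -0.985, 0.001], [-0.004, -0.0, -1.0]]
contact_force: [0.5, -0.3, 1.5]
finger_gap: 0.0301
grasp_force: 0.0
```

Call:
move_arm:
  targets:
    - [[0.6, -0.3, -1, 0.8, 0], [0.6, -0.3, -1, 0.5, 0], [0.6, -0.3, -1, 0, 0], [0.6, -0.3, -1, 0, 0], [0.6, -0.3, -1, 0, 0]]

```text
time_s: 41.8
eef_pos: [0.5582, -0.1712, 0.1748]
tool_rot: [[0.985, -0.175, 0.002], [-0.175, -0.985, -0.001], [0.002, 0.001, -1.0]]
contact_force: [0.2, -0.2, -0.5]
finger_gap: 0.0343
grasp_force: 0.0
```

Call:
move_arm:
  targets:
    - [[0.6, -0.5, -1, 0, 0], [0.6, -0.5, -1, 0, 0], [0.6, -0.5, -1, 0, 0], [0.6, -0.5, -1, 0, 0], [0.6, 0, 0, 0, 0]]

```text
time_s: 42.22
eef_pos: [0.4965, -0.2947, 0.1743]
tool_rot: [[0.984, -0.18, 0.0], [-0.18, -0.984, -0.002], [0.001, 0.002, -1.0]]
contact_force: [0.2, 0.0, 0.6]
finger_gap: 0.0339
grasp_force: 0.0
```

```bash
python3 st.py
python3 - <<'E'
from h import *
B={"top":(-.0013,.0006),"scene":(.0018,.0043)}
def rk(n,c,z):
    w=atz(n,*c,z)-B[n]-[.6183,.0616]; return np.round(1e3*np.array([w@[.9845,-.1754]+.035,w@[.1754,.9845]]),1)
for n,b in(("top",(220,110,350,230)),("scene",(195,150,345,275))):
    im=cam(n);cv2.imwrite(f"pics/{n}15.png",im)
    print(n,"pins",[rk(n,c,.08).tolist() for c in pins(n,b,im)])
    print("strips",[rk(n,np.argwhere(r["region"]).mean(0)[::-1],.076).tolist()+[r["confidence"]] for r in robot.silhouettes(n,"strip_0")])
    r=robot.silhouettes(n,"sanding_block")
    if r and r[0]["confidence"]>.4: fitbox((.06,.11,.032),0,(.4165,.2095,93),{n:r[0]["region"]})
a=cv2.imread("pics/scene15.png")[145:345,195:395]; b=cv2.imread("pics/top15.png")[105:305,190:390]
cv2.imwrite("pics/c15.png",np.hstack([cv2.resize(a,(400,400),interpolation=2),cv2.resize(b,(400,400),interpolation=2)]))
E
```

```text
[ 0.49653284 -0.29467984  0.17425911] -100.37317409674343 0.033874297196850485 0.0 [0.17174019 0.00632519 0.63792328] 42.2167
top pins [[75.5, 109.6], [76.1, 53.9], [75.0, -0.4], [74.8, -55.7], [75.5, -110.3], [-5.5, 109.8], [-5.8, 54.4], [-6.5, -0.8], [-6.4, -55.3], [-6.3, -110.6]]
strips [[37.1, 25.1, 0.88], [36.6, -30.1, 0.71], [34.4, -84.9, 0.64]]
['top'] [ 0.4324  0.2099 92.5891] cost 1.163
scene pins [[73.9, -109.2], [75.1, -54.9], [-6.4, -109.7], [73.1, 0.6], [-7.5, -54.0], [74.7, 53.5], [-6.1, -0.9], [72.9, 110.9], [-7.0, 55.1], [-5.6, 109.7]]
strips [[34.0, 25.9, 0.77], [27.1, -83.5, 0.67], [29.1, -28.0, 0.6], [62.9, 35.6, 0.45]]
['scene'] [ 0.4201  0.2091 92.4517] cost 0.073
```

View pics/c15.png

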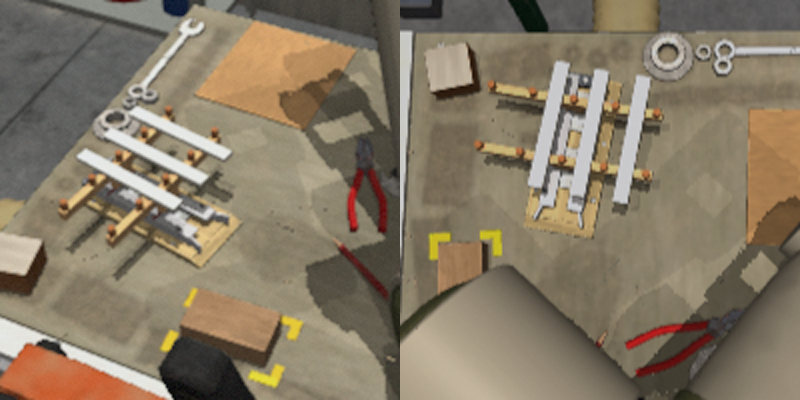

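```bash
python3 -c "
from plant import robot
print(robot.hand_in())"
```

```text
the job is handed in; nothing more can be done
None
```

The job is handed in at 42 s: the block is inside the tape marks, one bearer stands over each red line (within about 2 mm), and the three strips lie in lanes 0, 1 and 2; one strip tipped on edge during a grasp and I laid it flat again before placing it.

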